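# Stack the keyed organiser trays in the jig and tread it square

### The job

Put the tape measure that was left on the jig's seat into the open clear box, then stack every tray on the seat, in any order, and the lid on top, each turned so that its wide and narrow lugs drop fully into the matching notches below. Once the whole tower stands and is let go, push the jig's pedal down to its stop with the gripper, hold it there for about a second, and let it come up again, leaving the tower fully home.

Things in the scene. Friction and masses are not known exactly. Their poses are not given: they have to be found in the camera images.
- tray0: organiser tray of mint-green plastic, 100 long (own x) x 56 wide (own y) x 41 mm high, 0.14 kg, open on top. Outside, all trays are alike. Stands on two lugs under its ends (z = 0 to 9 mm); body from z = 9 to its rim at z = 41 mm; side walls 4, end walls 16 mm thick. Origin: centre, at the foot of the lugs. A seated tray raises the stack by 32 mm. Grasp across the 56 mm. May be absent
- tray1: tray like tray0 (inner dividers differ, they do not matter); may be absent
- tray2: tray like tray0 (inner dividers differ, they do not matter); may be absent
- tray3: tray like tray0 (inner dividers differ, they do not matter); may be absent
- tray0_key (a point): point on this tray's centre line, 45 mm towards the +x (wide lug) end, 9 mm above its origin. Lugs, 9 mm high and 9 mm thick, flush with the end faces: 32 mm wide at the +x end, 18 mm at the -x end. Notches in the rim above them, open outwards, 11 mm deep: 36 mm wide at +x, 22 mm at -x; so a lug has 2 mm of play each way, and end for end it does not go in
- tray1_key (a point): point on this tray's centre line, 45 mm towards the +x (wide lug) end, 9 mm above its origin; lugs and notches as on tray0
- tray2_key (a point): point on this tray's centre line, 45 mm towards the +x (wide lug) end, 9 mm above its origin; lugs and notches as on tray0
- tray3_key (a point): point on this tray's centre line, 45 mm towards the +x (wide lug) end, 9 mm above its origin; lugs and notches as on tray0
- lid: mint-green lid, 100 (own x) x 56 (own y) mm, 0.11 kg, with the same two lugs as a tray (wide one at +x) from z = 0 to 9, plate from z = 9 to 17, and on top a grip bar 56 long (x) x 16 wide (y) from z = 17 to 49 mm. Origin: centre, level with the foot of the lugs. No notches: nothing stacks on it
- lid_key (a point): point of the lid on its centre line, 45 mm towards the +x (wide lug) end, 9 mm above the origin
- jig: fixed assembly jig: plywood plate, x = -190 to 120 and y = -50 to 50 in its frame, 10 mm thick, with an aluminium seat 100 x 56 mm, rim 30 mm above the table, notched like a tray (wide notch at +x, away from the robot). Origin: on the table under the seat's centre. Pedal at its -x end; a 73 mm high jaw behind the seat at x = 82 mm, driven by the pedal, closes to about 2 mm from the tower
- jig_seat (a point): where the origin of the first tray comes when seated, in the middle of the seat, 21 mm above the table; z up, axes as the jig's; the next tray's origin comes 32 mm higher, and so on
- jig_key (a point): point of the seat's rim 45 mm from its centre towards the wide notch (+x), 30 mm above the table; a seated tray's or lid's own key point lies straight above it
- pedal (a joint): angle of the sprung pedal in rad: 0 up, 0.30 down at its stop; comes up by itself. Steel plate 100 mm long (x) and 64 mm wide with a rubber pad, hinged 85 mm from the seat's centre towards the jig's -x, 20 mm above the table, slanting up towards the robot. About 5 N at the pad start it, 11 N bring it to the stop
- pedal_pad (a point): middle of the rubber pad, on its surface, 76 mm from the hinge; about 48 mm above the table when up, 26 mm when down; moves with the pedal
- tape_measure: black tape measure, 60 long (x) x 34 wide (y) x 58 mm high, 0.16 kg, left standing on the seat at the start, its foot 22 mm above the table. Origin: centre of its foot; grasp across the 34 mm
- tool_box: open clear plastic box, fixed, 124 x 124 mm outside, 45 mm high, walls and floor 4 mm. Origin: centre of its underside

How it is judged:
On the way, in this order (a step that is already met when the one before it is completed fails the run):
1. the tape measure is in the clear box, let go (x of tape_measure in the frame of tool_box between -0.062 and 0.062 m and y of tape_measure in the frame of tool_box between -0.062 and 0.062 m and z of tape_measure in the frame of tool_box below 0.045 m and contact force between the fingers and tape_measure below 0.3 N), for 0.2 s.
2. every tray and, on top, the lid are fully home on the seat, let go ((z of tray0 in the frame of jig_seat between -0.003 and 0.003 m or z of tray0 in the frame of jig_seat between 0.029 and 0.035 m or z of tray0 in the frame of jig_seat between 0.061 and 0.067 m or z of tray0 in the frame of jig_seat between 0.093 and 0.099 m) and horizontal distance between each of tray0, tray1, tray2, tray3, lid and jig_seat below 0.012 m and horizontal distance between each of tray0_key, tray1_key, tray2_key, tray3_key, lid_key and jig_key below 0.012 m and angle between each of tray0, tray1, tray2, tray3, lid's own z axis and vertical below 0.06 rad and (z of tray1 in the frame of jig_seat between -0.003 and 0.003 m or z of tray1 in the frame of jig_seat between 0.029 and 0.035 m or z of tray1 in the frame of jig_seat between 0.061 and 0.067 m or z of tray1 in the frame of jig_seat between 0.093 and 0.099 m) and (z of tray2 in the frame of jig_seat between -0.003 and 0.003 m or z of tray2 in the frame of jig_seat between 0.029 and 0.035 m or z of tray2 in the frame of jig_seat between 0.061 and 0.067 m or z of tray2 in the frame of jig_seat between 0.093 and 0.099 m) and (z of tray3 in the frame of jig_seat between -0.003 and 0.003 m or z of tray3 in the frame of jig_seat between 0.029 and 0.035 m or z of tray3 in the frame of jig_seat between 0.061 and 0.067 m or z of tray3 in the frame of jig_seat between 0.093 and 0.099 m) and (z of lid in the frame of jig_seat between 0.061 and 0.067 m or z of lid in the frame of jig_seat between 0.093 and 0.099 m or z of lid in the frame of jig_seat between 0.125 and 0.131 m) and z of lid in the frame of tray0 above 0.02 m and z of lid in the frame of tray1 above 0.02 m and z of lid in the frame of tray2 above 0.02 m and z of lid in the frame of tray3 above 0.02 m and contact force between the fingers and tray0 below 0.3 N and contact force between the fingers and tray1 below 0.3 N and contact force between the fingers and tray2 below 0.3 N and contact force between the fingers and tray3 below 0.3 N and contact force between the fingers and lid below 0.3 N), for 0.3 s.
3. the gripper holds the pedal down at its stop while the tower stands (value of joint pedal above 0.275 rad and contact force between the fingers and pedal above 1 N and (z of tray0 in the frame of jig_seat between -0.003 and 0.003 m or z of tray0 in the frame of jig_seat between 0.029 and 0.035 m or z of tray0 in the frame of jig_seat between 0.061 and 0.067 m or z of tray0 in the frame of jig_seat between 0.093 and 0.099 m) and horizontal distance between each of tray0, tray1, tray2, tray3, lid and jig_seat below 0.012 m and horizontal distance between each of tray0_key, tray1_key, tray2_key, tray3_key, lid_key and jig_key below 0.012 m and angle between each of tray0, tray1, tray2, tray3, lid's own z axis and vertical below 0.06 rad and (z of tray1 in the frame of jig_seat between -0.003 and 0.003 m or z of tray1 in the frame of jig_seat between 0.029 and 0.035 m or z of tray1 in the frame of jig_seat between 0.061 and 0.067 m or z of tray1 in the frame of jig_seat between 0.093 and 0.099 m) and (z of tray2 in the frame of jig_seat between -0.003 and 0.003 m or z of tray2 in the frame of jig_seat between 0.029 and 0.035 m or z of tray2 in the frame of jig_seat between 0.061 and 0.067 m or z of tray2 in the frame of jig_seat between 0.093 and 0.099 m) and (z of tray3 in the frame of jig_seat between -0.003 and 0.003 m or z of tray3 in the frame of jig_seat between 0.029 and 0.035 m or z of tray3 in the frame of jig_seat between 0.061 and 0.067 m or z of tray3 in the frame of jig_seat between 0.093 and 0.099 m) and (z of lid in the frame of jig_seat between 0.061 and 0.067 m or z of lid in the frame of jig_seat between 0.093 and 0.099 m or z of lid in the frame of jig_seat between 0.125 and 0.131 m) and z of lid in the frame of tray0 above 0.02 m and z of lid in the frame of tray1 above 0.02 m and z of lid in the frame of tray2 above 0.02 m and z of lid in the frame of tray3 above 0.02 m), for 0.6 s.
At the end, for the whole second after the job is handed in: every tray present and the lid stacked on the seat with all lugs home (heights within 3 mm, within 12 mm of the seat's axis at centre and key, wide lug over wide notch, upright within 0.06 rad), the lid uppermost; the tape measure within the box; the pedal up again (below 0.05 rad); all at rest ((z of tray0 in the frame of jig_seat between -0.003 and 0.003 m or z of tray0 in the frame of jig_seat between 0.029 and 0.035 m or z of tray0 in the frame of jig_seat between 0.061 and 0.067 m or z of tray0 in the frame of jig_seat between 0.093 and 0.099 m) and horizontal distance between each of tray0, tray1, tray2, tray3, lid and jig_seat below 0.012 m and horizontal distance between each of tray0_key, tray1_key, tray2_key, tray3_key, lid_key and jig_key below 0.012 m and angle between each of tray0, tray1, tray2, tray3, lid's own z axis and vertical below 0.06 rad and (z of tray1 in the frame of jig_seat between -0.003 and 0.003 m or z of tray1 in the frame of jig_seat between 0.029 and 0.035 m or z of tray1 in the frame of jig_seat between 0.061 and 0.067 m or z of tray1 in the frame of jig_seat between 0.093 and 0.099 m) and (z of tray2 in the frame of jig_seat between -0.003 and 0.003 m or z of tray2 in the frame of jig_seat between 0.029 and 0.035 m or z of tray2 in the frame of jig_seat between 0.061 and 0.067 m or z of tray2 in the frame of jig_seat between 0.093 and 0.099 m) and (z of tray3 in the frame of jig_seat between -0.003 and 0.003 m or z of tray3 in the frame of jig_seat between 0.029 and 0.035 m or z of tray3 in the frame of jig_seat between 0.061 and 0.067 m or z of tray3 in the frame of jig_seat between 0.093 and 0.099 m) and (z of lid in the frame of jig_seat between 0.061 and 0.067 m or z of lid in the frame of jig_seat between 0.093 and 0.099 m or z of lid in the frame of jig_seat between 0.125 and 0.131 m) and z of lid in the frame of tray0 above 0.02 m and z of lid in the frame of tray1 above 0.02 m and z of lid in the frame of tray2 above 0.02 m and z of lid in the frame of tray3 above 0.02 m and x of tape_measure in the frame of tool_box between -0.062 and 0.062 m and y of tape_measure in the frame of tool_box between -0.062 and 0.062 m and z of tape_measure in the frame of tool_box below 0.045 m and value of joint pedal below 0.05 rad and linear speed of each of tray0, tray1, tray2, tray3, lid, tape_measure below 0.02 m/s); the robot touches nothing.
Of tray0, tray1, tray2, tray3 only 2 to 4 are there at a start; the rules pass over those that are not, and their reading is None.
At some moment in a run one of tray0, tray1, tray2, tray3, lid may be knocked a few centimetres aside while the robot is not near it.
Once in a run the grip may slacken for a moment while it holds something.
It also fails if it takes over 210 s, if anything falls off the work surface, if the arm or the gripper's body presses on something with over 40 N, if the wrist force passes 120 N, or if a joint passes its speed limit or range.

### The arm

A 6-joint arm with a two-finger parallel gripper is mounted at the origin on the work surface. World frame = base frame: x ahead of the robot, y to its left, z up, the work surface at z = 0. Lengths are in m, angles in rad, forces in N, time in s.
With the tool pointing down it reaches from about 0.2 to 0.875 m from the base axis. Payload 3.4 kg.
Tool frame: the origin (TCP) lies midway between the tips of the shut fingers; the grasp point (between the pads) lies 19 mm behind it (ctrl.hold_point_z is the distance from the TCP to the grasp point, in m); z points along the fingers, y is the line along which they close (so a half turn about z gives the same grasp; the last joint's range is limited). The gripper opens to 94 mm and grips with 3 to 60 N. Pads are 16 mm wide; open, the fingers measure 119 mm over their backs; the gripper's body (75 mm by 177 mm) begins 78 mm behind the grasp point.
Start: joints at [-1.453, 0.276, 1.505, -0, 1.361, -0.121], TCP at [0.136, -0.559, 0.205] pointing down, gripper open.
Joint ranges: [-2.89, 2.89], [-0.75, 2.08], [0.22, 2.7], [-1.18, 4.32], [0.11, 2.71], [-2.7, 2.7]. Speed limits (rad/s): [2.57, 2.57, 3.14, 3.14, 3.14, 3.14].

### API

Orientations are given as [roll, pitch, yaw] about the fixed x, y, z axes, in that order (R = Rz(yaw) Ry(pitch) Rx(roll)).
In Python, from cell import ctrl gives the robot as it stands.
- The arm moves only by the shell command python3 steer.py 'ROWS' [OPENING]. ROWS is rows parted by semicolons, their numbers by spaces, 1 to 10 of them, each of 6 numbers: dx, dy, dz in m, then a rotation vector rx, ry, rz in rad; each row shifts and turns the commanded pose from where the row before left it, along the tool's axes as they then stand; what a row does not reach is not made up. A row lasts 1/12 s, in which the tool goes at most 0.0417 m and 0.125 rad, less where a joint would pass 70% of its speed; a pose out of reach is approached as far as the arm can. OPENING is the finger opening in m, set as the command begins (- or left out keeps the last). The fingers move at their own pace and stop on an object; the grip force is fixed at half the most. Time passes only in rows, so rows that do not move let the fingers close. It prints the time, the measured TCP pose, the force, the opening and the grip force at its end.
- ctrl.get_state(): the state, without advancing time (a new reading comes with each control period).
- ctrl.capture(name): name is "side" or "top"; returns a dict with "img" (480x640x3 uint8, blue, green, red), "mtx" (3x3 intrinsics, pixels), "camera_from_world" (4x4, takes a point from world to camera coordinates). Camera axes: x right, y up, looking along -z (the intrinsics and any distortion apply to the point x, -y, -z); pixel columns grow to the right and rows downward; lengths in m; the calibration is good to about 2 mm. A picture is of the moment at which its call begins. There is no depth.
- ctrl.close_job(): hands the job in; it is judged then, once.
The state is a dict: "time": time; "joints": joint angles; "joint_vel": joint speeds; "effort": joint torques, N m; "ee_pos": TCP position; "eef_rot": TCP orientation; "ft_force": force on the tool from outside, world axes, zero at the start; "torque": the same for the moment, N m; "grip_width": finger opening in m; "grip_force": force on a finger pad.
Only numpy, scipy, OpenCV 4.12 (cv2) and the standard library are available. Lean on these libraries where they do the work, as an engineer would, in place of code of your own. Each camera call takes 0.05 s, during which the arm holds its last target. There are 200 camera calls.

## Working session

There is one attempt and no reset: what is moved stays moved. The work goes in short steps, Python scripts to look and compute and a shell command to move; the robot and the scene stay as the last step left them, time stands still between calls to the robot, and variables do not carry over. Pictures are saved under pics/ and viewed, at most 14 in all, crops included, and the job is handed in when it is done.

```bash
ls; mkdir -p pics; python3 - <<'E'
from cell import ctrl
import cv2,numpy as np
for n in("side","top"):
    c=ctrl.capture(n); cv2.imwrite(f"pics/{n}0.png",c["img"]); print(n,c["mtx"].tolist(),np.round(c["camera_from_world"],4).tolist(),[k for k in c])
print(ctrl.get_state(),ctrl.hold_point_z)
E
```

```text
cell.py
pics
steer.py
side [[441.19245824219814, 0.0, 315.364713127027], [0.0, 441.19245824219814, 235.02838561291182], [0.0, 0.0, 1.0]] [[0.9567, -0.2909, -0.0125, -0.4679], [0.1945, 0.6066, 0.7709, -0.1438], [-0.2166, -0.7399, 0.6369, -0.8311], [0.0, 0.0, 0.0, 1.0]] ['img', 'mtx', 'camera_from_world']
top [[619.7456599130284, 0.0, 315.31924059498095], [0.0, 619.7456599130284, 237.52395384322867], [0.0, 0.0, 1.0]] [[0.0139, -0.9999, -0.0014, 0.0065], [0.9896, 0.0135, 0.1431, -0.5275], [-0.1431, -0.0034, 0.9897, -1.5671], [0.0, 0.0, 0.0, 1.0]] ['img', 'mtx', 'camera_from_world']
{'time': 0.1, 'joints': array([-1.45298084e+00,  2.76484165e-01,  1.50594717e+00,  4.77310789e-06,
        1.36073272e+00, -1.21034422e-01]), 'joint_vel': array([ 3.09104397e-04,  1.96692692e-05, -4.06202476e-03,  3.96509601e-04,
        2.34718784e-05, -3.61307367e-04]), 'effort': array([ 1.33138805e-03, -4.05457306e+01, -2.37780708e+01,  7.02655921e-02,
        2.99449603e-02, -4.98516113e-05]), 'ee_pos': array([ 0.13595511, -0.55818508,  0.20474205]), 'eef_rot': array([-3.14003331e+00, -1.94361874e-04,  2.38848763e-01]), 'ft_force': array([-0.16002172,  0.22442805,  0.62358741]), 'torque': array([ 0.02139579,  0.02411285, -0.05043474]), 'grip_force': 0.0, 'grip_width': 0.09395989276778141} 0.0188
```

View pics/top0.png

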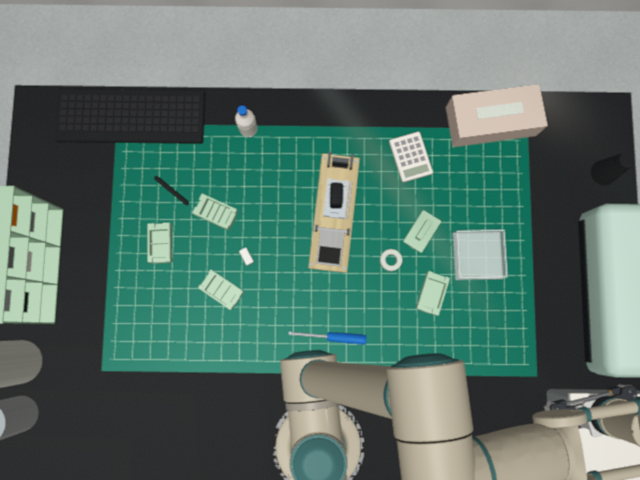

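View pics/side0.png

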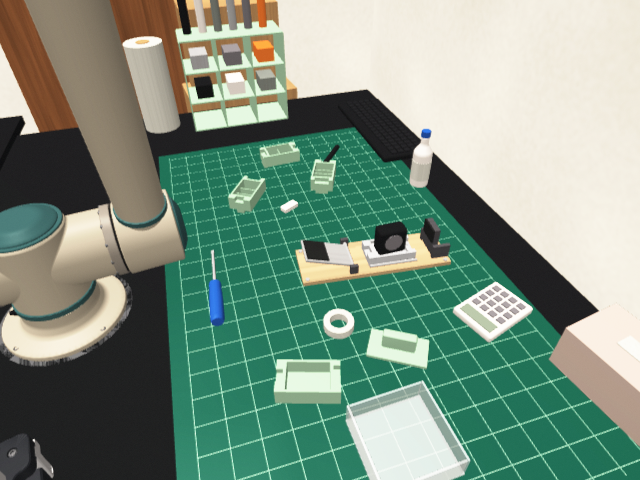

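The top view shows four trays, at about (215,211), (159,243), (220,289) and (433,293). The lid is at (422,231), the jig with the tape measure at (336,195) and the box at (480,254). Next come enlarged crops, to tell the wide ends from the narrow ones.

```bash
cat > h.py <<'E'
from cell import ctrl
import cv2,numpy as np
def cap(n):
    c=ctrl.capture(n); return c
def proj(c,p):
    q=c["camera_from_world"]@np.append(p,1); u=c["mtx"]@np.array([q[0],-q[1],-q[2]]); return u[:2]/u[2]
def ray(c,uv):
    T=c["camera_from_world"]; R=T[:3,:3]; o=-R.T@T[:3,3]
    d=np.linalg.inv(c["mtx"])@np.array([uv[0],uv[1],1.]); d=R.T@np.array([d[0],-d[1],-d[2]]); return o,d
def plane(c,uv,z):
    o,d=ray(c,uv); return o+d*(z-o[2])/d[2]
def mint(c):
    h=cv2.cvtColor(c["img"],cv2.COLOR_BGR2HSV); return cv2.inRange(h,(35,15,110),(85,95,255))
def blobs(c,lo,hi,x0,x1,y0,y1):
    m=mint(c); m[:y0]=0;m[y1:]=0;m[:,:x0]=0;m[:,x1:]=0
    m=cv2.morphologyEx(m,cv2.MORPH_OPEN,np.ones((2,2),np.uint8)); m=cv2.morphologyEx(m,cv2.MORPH_CLOSE,np.ones((5,5),np.uint8))
    k,_=cv2.findContours(m,cv2.RETR_EXTERNAL,cv2.CHAIN_APPROX_NONE)
    return [cv2.convexHull(a) for a in k if lo<cv2.contourArea(a)<hi]
def centre(c,hull,z):
    """centre of prism at mid height z, and yaw mod pi of long axis"""
    P=np.array([plane(c,p[0].astype(float),z)[:2] for p in hull]).astype(np.float32)
    M=cv2.moments(P.reshape(-1,1,2)); xy=np.array([M["m10"],M["m01"]])/M["m00"]
    (_,(w,hh),a)=cv2.minAreaRect(P); B=cv2.boxPoints(cv2.minAreaRect(P)); e=[B[1]-B[0],B[2]-B[1]]; e=max(e,key=np.linalg.norm)
    return xy,np.arctan2(e[1],e[0])%np.pi,sorted((round(float(w),3),round(float(hh),3)))
def crops(c,pts,s,k,cols,out):
    t=[]
    for u,v in pts:
        u,v=int(u),int(v); t.append(cv2.resize(c["img"][v-s:v+s,u-s:u+s],None,fx=k,fy=k,interpolation=cv2.INTER_CUBIC))
    rows=[np.hstack(t[i:i+cols]) for i in range(0,len(t),cols)]; cv2.imwrite(out,np.vstack(rows))
def st():
    s=ctrl.get_state(); return s
def to(x,y,z,yaw=None):
    """deltas in tool axes from measured pose (tool down)"""
    s=st(); p=s["ee_pos"]; r=s["eef_rot"][2]; d=np.array([x,y,z])-p
    if yaw is not None:
        dy=(yaw-r+np.pi/2)%np.pi-np.pi/2; rr=r+dy
    else: dy=0; rr=r
    print("turn rz(tool)=%.3f then dx %.4f dy %.4f dz %.4f"%(-dy,d[0]*np.cos(rr)+d[1]*np.sin(rr),d[0]*np.sin(rr)-d[1]*np.cos(rr),-d[2]),"| q6 %.2f"%s["joints"][5])
E
python3 - <<'E'
from h import *
c=cap("top"); s=cap("side")
L=[]
for b in blobs(c,250,3000,110,540,130,360):
    xy,y,w=centre(c,b,.02); L.append((*xy,.02)); print("top",np.round(xy,4),round(y,3),w, cv2.minAreaRect(b)[0])
for b in blobs(s,250,6000,160,480,130,420):
    xy,y,w=centre(s,b,.02); print("side",np.round(xy,4),round(y,3),w,cv2.minAreaRect(b)[0])
print("cam",ray(c,(0,0))[0],ray(s,(0,0))[0])
crops(c,[(215,211),(159,243),(220,289),(433,293),(422,231),(336,195)],27,4.8,3,"pics/tc.png")
crops(s,[(323,175),(280,153),(247,194),(308,380),(398,347),(385,250)],42,3.1,3,"pics/sc.png")
crops(c,[(336,215)],70,4.2,1,"pics/tj.png")
a=cv2.imread("pics/tc.png");b=cv2.imread("pics/sc.png");print(a.shape,b.shape)
w=min(a.shape[0],b.shape[0]); 
E
```

```text
top [ 0.3867 -0.2934] 2.825 [0.064, 0.106] (433.5000305175781, 294.0)
top [0.3887 0.255 ] 0.967 [0.064, 0.109] (221.39617919921875, 290.5052490234375)
top [ 0.4717 -0.1858] 1.584 [0.058, 0.06] (391.5, 261.0)
top [ 0.4899 -0.418 ] 1.598 [0.132, 0.14] (480.73583984375, 255.42453002929688)
top [0.5088 0.4187] 0.052 [0.068, 0.108] (161.0, 243.5)
top [ 0.5487 -0.268 ] 2.579 [0.061, 0.105] (422.9823303222656, 232.1705780029297)
top [0.5936 0.2774] 1.165 [0.063, 0.11] (215.7783660888672, 212.1237030029297)
side [ 0.507  -0.3683] 2.828 [0.058, 0.146] (396.1519775390625, 401.6267395019531)
side [ 0.3903 -0.289 ] 2.838 [0.077, 0.105] (308.5, 382.0)
side [ 0.5515 -0.2742] 2.581 [0.066, 0.099] (399.82196044921875, 347.9975891113281)
side [0.3924 0.2559] 0.989 [0.08, 0.155] (247.58583068847656, 193.37451171875)
side [0.5961 0.276 ] 1.147 [0.063, 0.165] (323.4535217285156, 177.19691467285156)
side [0.5141 0.4194] 1.596 [0.116, 0.117] (280.5577087402344, 154.7884521484375)
cam [0.29772308 0.00833145 1.62645388] [ 0.29560447 -0.66379692  0.63428516]
(518, 777, 3) (520, 780, 3)
```

View pics/tc.png

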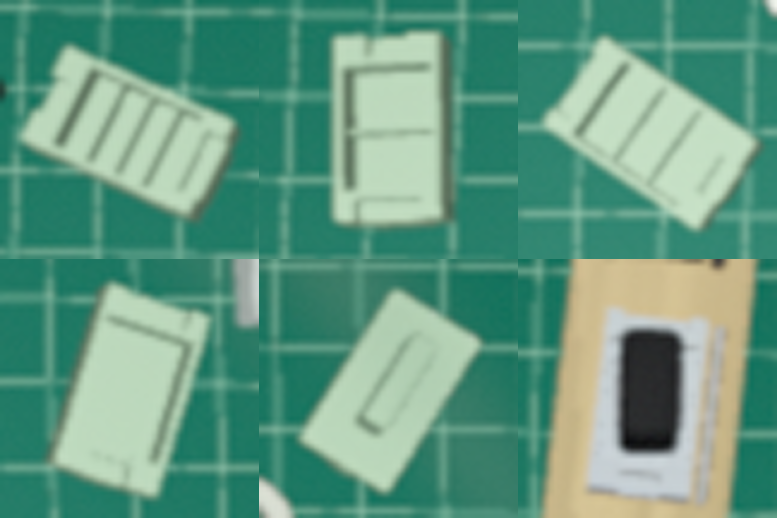

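View pics/sc.png

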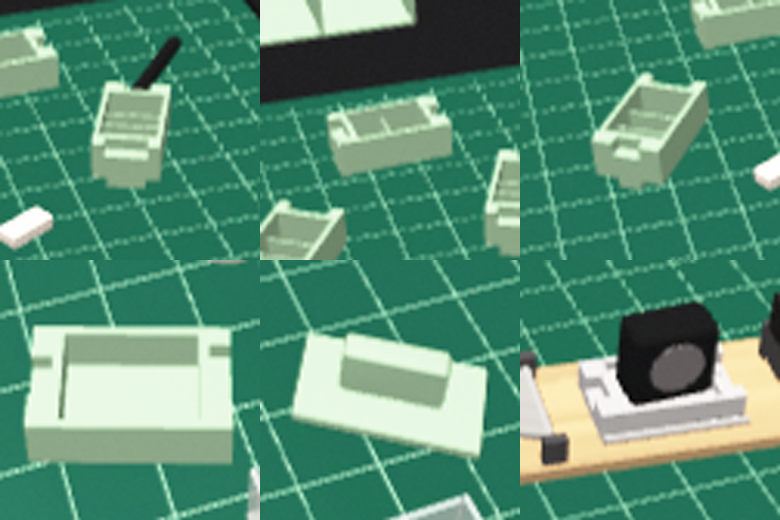

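View pics/tj.png

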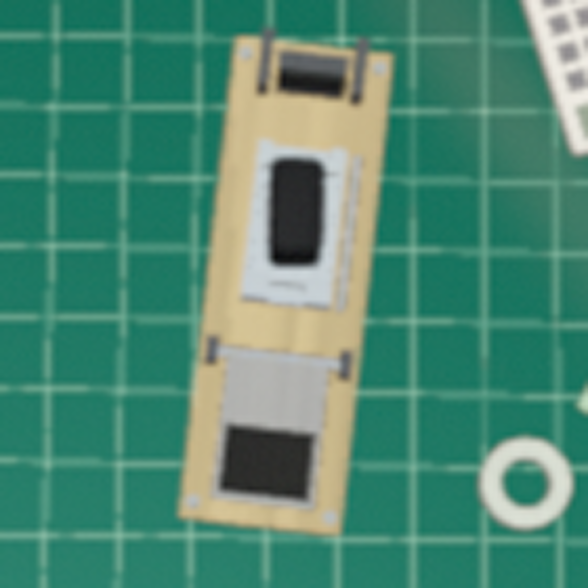

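```bash
python3 - <<'E'
from h import *
s=cap("side"); t=cap("top")
def cr(c,u,v,r,n=266,g=1.0):
    im=c["img"][v-r:v+r,u-r:u+r].astype(np.float32); 
    lo,hi=np.percentile(im,2),im.max(); im=np.clip((im-lo)/(hi-lo),0,1)**g*255
    return cv2.resize(im.astype(np.uint8),(n,n),interpolation=cv2.INTER_CUBIC)
r1=np.hstack([cr(s,323,175,24,g=1.8),cr(s,280,153,24,g=1.8),cr(s,247,194,24,g=1.8)])
r2=np.hstack([cr(s,308,380,38,g=1.8),cr(s,398,347,36,g=1.8),cr(t,422,232,24,g=1.8)])
cv2.imwrite("pics/z1.png",np.vstack([r1,r2]))
E
```

```text
(no output)
```

View pics/z1.png

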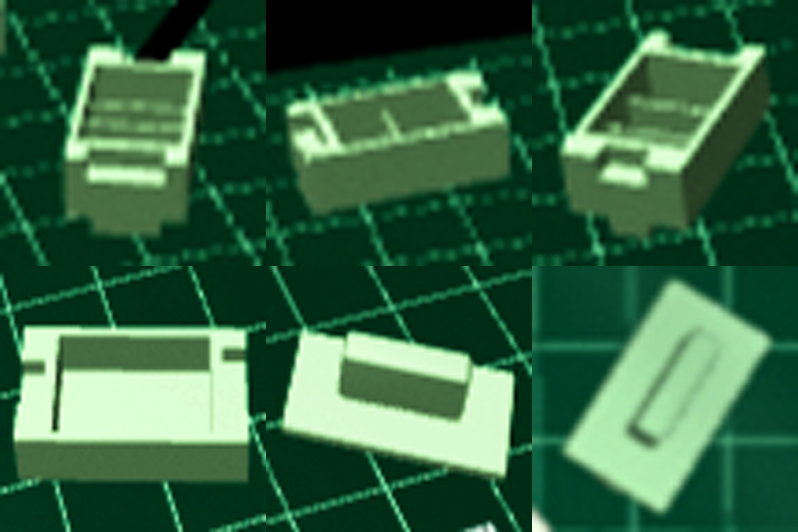

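Reading the notches, with A–D as the trays in the order listed above:

| Piece | Evidence | Wide end |
|---|---|---|
| A | near end (towards the side camera) has the wide notch, 80/124 of the width | yaw about -1.99 |
| C | near end is narrow, 48/122 | yaw about +0.98 |
| B | top view: notch at -x is wider | yaw about π |
| D | wide notch at +x | yaw about -0.31 |
| Lid | lugs hidden under the plate | unknown, look when it is lifted |

Next is the jig pose.

```bash
cat >> h.py <<'E'
def wood(c):
    h=cv2.cvtColor(c["img"],cv2.COLOR_BGR2HSV); m=cv2.inRange(h,(12,50,120),(28,160,255)); 
    k,_=cv2.findContours(cv2.morphologyEx(m,cv2.MORPH_OPEN,np.ones((2,2),np.uint8)),cv2.RETR_EXTERNAL,cv2.CHAIN_APPROX_NONE)
    return k
def poly(P): # centroid, long-axis yaw, size
    P=P.astype(np.float32); r=cv2.minAreaRect(P); B=cv2.boxPoints(r); e=max([B[1]-B[0],B[2]-B[1]],key=np.linalg.norm)
    a=np.arctan2(e[1],e[0]); a=(a+np.pi/2)%np.pi-np.pi/2
    return np.array(r[0]),a,r[1]
E
python3 - <<'E'
from h import *
for n,box in (("top",(300,140,370,280)),("side",(285,205,460,290))):
    c=cap(n); pts=[]
    for k in wood(c):
        for p in k[:,0]:
            if box[0]<p[0]<box[2] and box[1]<p[1]<box[3]: pts.append(p)
    hull=cv2.convexHull(np.array(pts)); P=np.array([plane(c,p[0].astype(float),.010)[:2] for p in hull])
    ctr,a,sz=poly(P); print(n,"plate",ctr,a,sz,"seat",ctr+.035*np.array([np.cos(a),np.sin(a)]))
    h=cv2.cvtColor(c["img"],cv2.COLOR_BGR2HSV)
    m=cv2.inRange(h,(90,5,130),(130,60,255)) if 0 else cv2.inRange(h,(0,0,0),(180,255,75))
    k,_=cv2.findContours(m,cv2.RETR_EXTERNAL,cv2.CHAIN_APPROX_NONE)
    for q in k:
        x,y,w,hh=cv2.boundingRect(q)
        if cv2.contourArea(q)>60 and box[0]<x+w/2<box[2] and box[1]<y+hh/2<box[3]:
            H=cv2.convexHull(q); print("dark",(x,y,w,hh),[ (z,*np.round(centre(c,H,z)[0],4),round(centre(c,H,z)[1],3),centre(c,H,z)[2]) for z in (.048,.051)])
E
```

```text
top plate [ 0.59810013 -0.03723729] -0.1038748 (0.0986127033829689, 0.30967631936073303) seat [ 0.63291147 -0.04086638]
dark (319, 247, 21, 16) [(0.048, np.float64(0.4821), np.float64(-0.022), np.float32(1.473), [0.037, 0.05]), (0.051, np.float64(0.4818), np.float64(-0.0219), np.float32(1.473), [0.037, 0.05])]
dark (331, 183, 12, 25) [(0.048, np.float64(0.6388), np.float64(-0.0391), np.float32(0.01), [0.029, 0.064]), (0.051, np.float64(0.6382), np.float64(-0.039), np.float32(0.01), [0.029, 0.064])]
side plate [ 0.60089397 -0.04532798] -0.10498428 (0.10804290324449539, 0.30983152985572815) seat [ 0.63570127 -0.04899569]
dark (303, 240, 26, 20) [(0.048, np.float64(0.4814), np.float64(-0.0262), np.float32(1.451), [0.04, 0.065]), (0.051, np.float64(0.4804), np.float64(-0.0294), np.float32(1.451), [0.04, 0.065])]
dark (374, 222, 33, 33) [(0.048, np.float64(0.6405), np.float64(-0.0349), np.float32(1.125), [0.065, 0.11]), (0.051, np.float64(0.6388), np.float64(-0.0381), np.float32(1.125), [0.065, 0.109])]
dark (420, 219, 30, 39) [(0.048, np.float64(0.7215), np.float64(-0.0693), np.float32(1.46), [0.047, 0.118]), (0.051, np.float64(0.7193), np.float64(-0.0723), np.float32(1.46), [0.047, 0.118])]
```

```bash
python3 -c "
from h import *
to(.638,-.039,.205,-.104)"; python3 steer.py '0 0 0 0 0 .115;0 0 0 0 0 .115;0 0 0 0 0 .113' .07; python3 -c "
from h import *
to(.638,-.039,.205,-.104)"
```

```text
turn rz(tool)=0.343 then dx 0.4453 dy -0.5689 dz 0.0004 | q6 -0.12
time: 0.65
ee_pos: [0.136, -0.5587, 0.2055]
eef_rot: [3.142, -0.0, -0.11]
ft_force: [0.6, -1.1, -0.4]
grip_width: 0.0774
grip_force: 0.0
turn rz(tool)=-0.006 then dx 0.4453 dy -0.5690 dz 0.0005 | q6 0.23
```

```bash
R='.0223 -.02845 0 0 0 0'; python3 steer.py '.0223 -.02845 0 0 0 0;.0223 -.02845 0 0 0 0;.0223 -.02845 0 0 0 0;.0223 -.02845 0 0 0 0;.0223 -.02845 0 0 0 0;.0223 -.02845 0 0 0 0;.0223 -.02845 0 0 0 0;.0223 -.02845 0 0 0 0;.0223 -.02845 0 0 0 0;.0223 -.02845 0 0 0 0'; python3 steer.py '.0223 -.02845 0 0 0 0;.0223 -.02845 0 0 0 0;.0223 -.02845 0 0 0 0;.0223 -.02845 0 0 0 0;.0223 -.02845 0 0 0 0;.0223 -.02845 0 0 0 0;.0223 -.02845 0 0 0 0;.0223 -.02845 0 0 0 0;.0223 -.02845 0 0 0 0;.0223 -.02845 0 0 0 0;'; python3 steer.py '0 0 0 0 0 0;0 0 0 0 0 0'; python3 -c "
from h import *
to(.638,-.039,.045,-.104)
s=cap('side'); x,y=380,200; cv2.imwrite('pics/s2.png',cv2.resize(s['img'][120:280,280:480],None,fx=3,fy=3))"
```

```text
time: 1.48
ee_pos: [0.3884, -0.2975, 0.2057]
eef_rot: [3.141, -0.001, -0.104]
ft_force: [0.4, -0.2, 0.5]
grip_width: 0.07
grip_force: 0.0
time: 2.32
ee_pos: [0.6398, -0.0376, 0.2055]
eef_rot: [3.141, -0.0, -0.104]
ft_force: [0.3, -0.3, 0.2]
grip_width: 0.0701
grip_force: 0.0
time: 2.48
ee_pos: [0.6395, -0.0378, 0.2047]
eef_rot: [3.141, 0.001, -0.101]
ft_force: [-0.4, -0.1, 0.6]
grip_width: 0.0703
grip_force: 0.0
turn rz(tool)=0.003 then dx -0.0013 dy 0.0013 dz 0.1597 | q6 1.50
```

```bash
python3 steer.py '-.001 .001 .04 0 0 0;0 0 .04 0 0 0;0 0 .03 0 0 0;0 0 .02 0 0 0;0 0 .015 0 0 0;0 0 .015 0 0 0;0 0 0 0 0 0'; python3 steer.py '0 0 0 0 0 0;0 0 0 0 0 0;0 0 0 0 0 0;0 0 0 0 0 0;0 0 0 0 0 0;0 0 0 0 0 0' 0; python3 steer.py '0 0 -.02 0 0 0;0 0 -.04 0 0 0;0 0 -.04 0 0 0;0 0 -.03 0 0 0;0 0 0 0 0 0;0 0 0 0 0 0';python3 - <<'E'
from h import *
to(.49,-.418,.175)
c=cap("top")
for b in blobs(c,250,3000,110,540,130,360):
    xy,y,w=centre(c,b,.02);  print("top",np.round(xy,4),round(y,3),w)
E
```

```text
time: 3.12
ee_pos: [0.634, -0.0413, 0.0426]
eef_rot: [3.141, 0.007, -0.106]
ft_force: [-0.3, 0.2, 0.0]
grip_width: 0.0701
grip_force: 0.0
time: 3.62
ee_pos: [0.6382, -0.04, 0.0463]
eef_rot: [-3.141, -0.002, -0.104]
ft_force: [-0.2, 0.3, 3.4]
grip_width: 0.0345
grip_force: 29.0
time: 4.12
ee_pos: [0.6386, -0.0401, 0.1774]
eef_rot: [3.141, -0.004, -0.104]
ft_force: [0.4, -0.1, -2.7]
grip_width: 0.0342
grip_force: 29.0
turn rz(tool)=0.000 then dx -0.1087 dy 0.3912 dz 0.0024 | q6 1.50
top [ 0.3867 -0.2935] 2.822 [0.063, 0.106]
top [0.3883 0.2552] 0.985 [0.063, 0.109]
top [ 0.4717 -0.1858] 1.564 [0.058, 0.06]
top [ 0.4899 -0.4181] 1.602 [0.132, 0.139]
top [0.5092 0.4189] 0.052 [0.068, 0.108]
top [ 0.5489 -0.2678] 2.579 [0.06, 0.105]
top [0.5939 0.2778] 1.165 [0.063, 0.109]
```

```bash
python3 steer.py '-.0084 .0301 0 0 0 0;-.0084 .0301 0 0 0 0;-.0084 .0301 0 0 0 0;-.0084 .0301 0 0 0 0;-.0084 .0301 0 0 0 0;-.0084 .0301 0 0 0 0;-.0084 .0301 0 0 0 0;-.0084 .0301 0 0 0 0;-.0084 .0301 0 0 0 0'; python3 steer.py '-.0084 .0301 0 0 0 0;-.0084 .0301 0 0 0 0;-.0084 .0301 0 0 0 0;-.0084 .0301 0 0 0 0;0 0 0 0 0 0;0 0 0 0 0 0';python3 - <<'E'
from h import *
to(.49,-.418,.034)
for n,a in (("top",(430,200,530,300)),("side",(300,250,480,480))):
    c=cap(n);x,y,X,Y=a; cv2.imwrite(f"pics/b{n}.png",c["img"][y:Y,x:X])
a=cv2.resize(cv2.imread("pics/btop.png"),(400,400));b=cv2.resize(cv2.imread("pics/bside.png"),(313,400));cv2.imwrite("pics/b.png",np.hstack([a,b]))
E
```

```text
time: 4.92
ee_pos: [0.532, -0.3018, 0.1723]
eef_rot: [-3.139, 0.005, -0.104]
ft_force: [-0.9, -0.2, -2.5]
grip_width: 0.0347
grip_force: 29.0
time: 5.42
ee_pos: [0.4864, -0.4182, 0.1722]
eef_rot: [-3.138, 0.004, -0.107]
ft_force: [1.1, 0.2, -2.4]
grip_width: 0.0339
grip_force: 30.0
turn rz(tool)=0.000 then dx 0.0036 dy -0.0006 dz 0.1382 | q6 0.86
```

View pics/b.png

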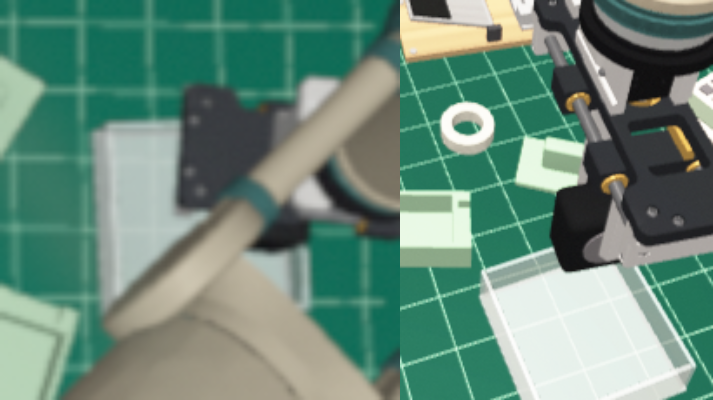

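The tape measure is held upright over the box, so I'll lower it, release it, and retreat to D.

```bash
python3 steer.py '.003 0 .03 0 0 0;0 0 .03 0 0 0;0 0 .03 0 0 0;0 0 .025 0 0 0;0 0 .014 0 0 0;0 0 .009 0 0 0;0 0 0 0 0 0'; python3 steer.py '0 0 0 0 0 0;0 0 0 0 0 0;0 0 0 0 0 0;0 0 0 0 0 0;0 0 0 0 0 0' .058; python3 steer.py '0 0 -.02 0 0 0;0 0 -.03 0 0 0;0 0 -.04 0 0 0;0 0 -.04 0 0 0;0 0 -.01 0 0 0;0 0 0 0 0 0';python3 - <<'E'
from h import *
s=cap("side")
for b in blobs(s,250,6000,160,480,130,420):
    xy,y,w=centre(s,b,.02); print("side",np.round(xy,4),round(y,3),w)
to(.388,-.291,.155,-.31)
cv2.imwrite("pics/s3.png",s["img"][240:480,260:480])
E
```

```text
time: 6.1
ee_pos: [0.4906, -0.4155, 0.0349]
eef_rot: [-3.138, 0.004, -0.103]
ft_force: [0.1, 0.1, -2.7]
grip_width: 0.0342
grip_force: 30.0
time: 6.52
ee_pos: [0.4919, -0.4188, 0.0387]
eef_rot: [3.14, -0.002, -0.104]
ft_force: [-0.6, -0.5, 0.2]
grip_width: 0.0575
grip_force: 0.0
time: 7.02
ee_pos: [0.4932, -0.4203, 0.1826]
eef_rot: [3.135, -0.008, -0.104]
ft_force: [0.4, -0.2, -0.1]
grip_width: 0.0579
grip_force: 0.0
side [ 0.5071 -0.369 ] 2.828 [0.058, 0.146]
side [ 0.3902 -0.289 ] 2.838 [0.077, 0.105]
side [ 0.5427 -0.2717] 2.584 [0.066, 0.095]
side [0.3925 0.2558] 0.996 [0.08, 0.155]
side [0.5961 0.276 ] 1.147 [0.063, 0.165]
side [0.5145 0.4201] 1.609 [0.117, 0.12]
turn rz(tool)=0.206 then dx -0.1379 dy -0.0901 dz 0.0244 | q6 0.86
```

View pics/s3.png

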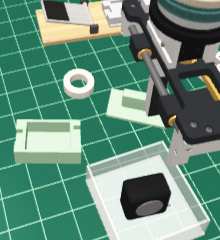

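The tape measure stands in the box, let go. Next I'll pick up D.

```bash
python3 steer.py '0 0 0 0 0 .103;0 0 0 0 0 .103;-.0276 -.018 .005 0 0 0;-.0276 -.018 .005 0 0 0;-.0276 -.018 .005 0 0 0;-.0276 -.018 .005 0 0 0;-.0276 -.018 .004 0 0 0;0 0 0 0 0 0;0 0 0 0 0 0' .092; python3 -c "
from h import *
to(.388,-.291,.016,-.31)"
```

```text
time: 7.82
ee_pos: [0.385, -0.2878, 0.1513]
eef_rot: [-3.139, 0.004, -0.31]
ft_force: [-0.3, -0.3, -1.3]
grip_width: 0.0919
grip_force: 0.0
turn rz(tool)=0.000 then dx 0.0038 dy 0.0022 dz 0.1353 | q6 1.09
```

```bash
python3 steer.py '.001 0 .04 0 0 0;0 0 .035 0 0 0;0 0 .025 0 0 0;0 0 .01 0 0 0;0 0 0 0 0 0;0 0 0 0 0 0;0 0 0 0 0 0'; python3 -c "
from h import *
to(.388,-.291,.016,-.31)"
```

```text
time: 8.4
ee_pos: [0.3893, -0.2918, 0.0437]
eef_rot: [3.141, -0.001, -0.31]
ft_force: [0.1, -0.4, 0.0]
grip_width: 0.092
grip_force: 0.0
turn rz(tool)=-0.000 then dx -0.0015 dy -0.0004 dz 0.0277 | q6 1.09
```

```bash
python3 steer.py '-.001 0 .015 0 0 0;0 0 .012 0 0 0;0 0 0 0 0 0;0 0 0 0 0 0'; python3 steer.py '0 0 0 0 0 0;0 0 0 0 0 0;0 0 0 0 0 0;0 0 0 0 0 0;0 0 0 0 0 0;0 0 0 0 0 0' 0;python3 -c "
from h import *
print(st()['ee_pos'])"; python3 steer.py '0 0 -.02 0 0 0;0 0 -.03 0 0 0;0 0 -.04 0 0 0;0 0 -.04 0 0 0;0 0 0 0 0 0;0 0 0 0 0 0;0 0 0 0 0 0'; python3 - <<'E'
from h import *
to(.634,-.042,.15,-.104)
p=st()['ee_pos']; 
for n in("top","side"):
  c=cap(n)
  for b in blobs(c,250,6000,110,540,120,450):
    r=[centre(c,b,z) for z in (.02,p[2]+.005)]; print(n,np.round(r[0][0],4),np.round(r[1][0],4),round(r[1][1],3),r[1][2])
E
```

```text
time: 8.73
ee_pos: [0.3879, -0.2909, 0.0171]
eef_rot: [3.141, -0.001, -0.31]
ft_force: [0.2, 0.7, 0.4]
grip_width: 0.0922
grip_force: 0.0
time: 9.23
ee_pos: [0.3875, -0.2904, 0.0167]
eef_rot: [3.141, -0.0, -0.31]
ft_force: [0.5, -0.4, 3.4]
grip_width: 0.0557
grip_force: 30.3
[ 0.38749627 -0.2903951   0.01669656]
time: 9.82
ee_pos: [0.3868, -0.2897, 0.1458]
eef_rot: [-3.141, 0.001, -0.31]
ft_force: [-0.1, -0.7, -2.6]
grip_width: 0.056
grip_force: 30.0
turn rz(tool)=-0.206 then dx 0.2202 dy -0.2721 dz -0.0042 | q6 1.09
top [ 0.3539 -0.3163] [ 0.3493 -0.2899] 1.293 [0.036, 0.055]
top [0.3887 0.2551] [0.3813 0.235 ] 0.967 [0.058, 0.1]
top [ 0.4715 -0.1857] [ 0.4573 -0.1699] 1.484 [0.052, 0.055]
top [ 0.5136 -0.4225] [ 0.4961 -0.3875] 1.584 [0.089, 0.129]
top [0.5088 0.4187] [0.4917 0.3853] 0.052 [0.063, 0.099]
top [ 0.5489 -0.2677] [ 0.5285 -0.2452] 2.574 [0.055, 0.096]
top [0.5937 0.2776] [0.5696 0.2557] 1.165 [0.058, 0.101]
side [ 0.5213 -0.3898] [ 0.4732 -0.4481] 2.536 [0.071, 0.152]
side [ 0.5514 -0.274 ] [ 0.4969 -0.357 ] 2.581 [0.052, 0.078]
side [ 0.3653 -0.2042] [ 0.3505 -0.302 ] 1.362 [0.04, 0.044]
side [ 0.4516 -0.2086] [ 0.4184 -0.3055] 1.257 [0.043, 0.081]
side [ 0.7135 -0.2597] [ 0.6246 -0.3458] 1.878 [0.016, 0.051]
side [0.3917 0.2551] [0.3712 0.0595] 0.996 [0.064, 0.122]
side [0.3785 0.6628] [0.3608 0.3804] 2.82 [0.061, 0.161]
```

```bash
python3 steer.py '0 0 0 0 0 -.103;0 0 0 0 0 -.103;.0275 -.034 0 0 0 0;.0275 -.034 0 0 0 0;.0275 -.034 0 0 0 0;.0275 -.034 0 0 0 0;.0275 -.034 0 0 0 0;.0275 -.034 0 0 0 0;.0275 -.034 0 0 0 0;.0275 -.034 0 0 0 0'; python3 steer.py '0 0 .02 0 0 0;0 0 .02 0 0 0;0 0 .02 0 0 0;0 0 0 0 0 0;0 0 0 0 0 0;0 0 0 0 0 0;0 0 0 0 0 0;0 0 0 0 0 0'; python3 - <<'E'
from h import *
to(.634,-.042,.0367,-.104)
s=cap("side"); t=cap("top")
a=cv2.resize(s["img"][150:300,280:480],None,fx=4,fy=4,interpolation=cv2.INTER_CUBIC);cv2.imwrite("pics/s4.png",a)
E
```

```text
time: 10.75
ee_pos: [0.6228, -0.0524, 0.144]
eef_rot: [-3.142, 0.004, -0.104]
ft_force: [-0.4, -0.9, -0.6]
grip_width: 0.0558
grip_force: 30.0
time: 11.42
ee_pos: [0.6237, -0.0549, 0.0877]
eef_rot: [3.141, -0.002, -0.105]
ft_force: [-0.1, -0.8, -1.5]
grip_width: 0.0556
grip_force: 30.0
turn rz(tool)=-0.001 then dx 0.0089 dy -0.0139 dz 0.0510 | q6 1.48
```

View pics/s4.png

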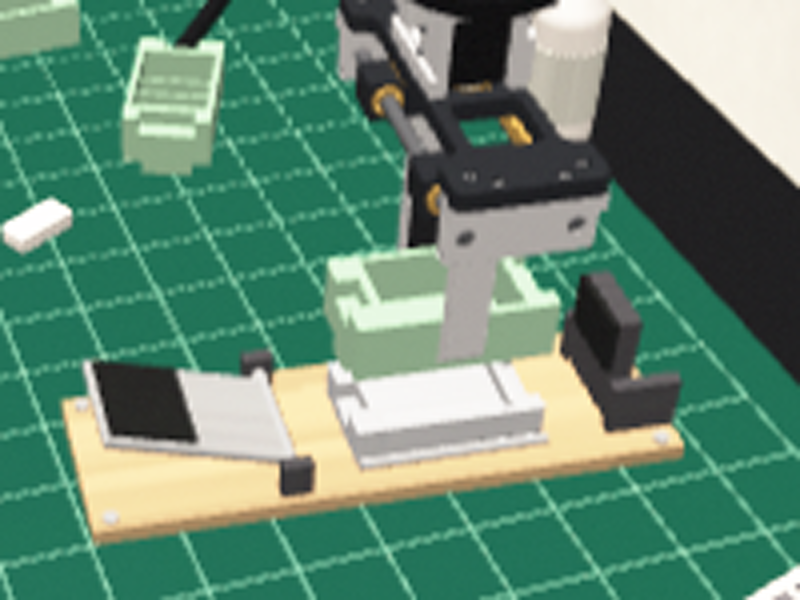

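```bash
python3 - <<'E'
from h import *
s=cap("side"); a=-.104; R=np.array([[np.cos(a),np.sin(a)],[-np.sin(a),np.cos(a)]])
print(st()["ee_pos"])
def go(name,pts,z,O):
    for n,(u,v) in pts.items():
        q=plane(s,(280+u/4,150+v/4),z)[:2]; print(name,n,"local mm",np.round(R@(q-np.array(O))*1000,1))
go("seat",{"nl -50 -28":(352,430),"nr 50 -28":(543,406),"fl -50 28":(330,372)},.030,(.634,-.042))
p=st()["ee_pos"]
go("tray",{"nl":(340,332),"nr":(556,306),"fl":(328,262)},p[2]-.0167+.041,p[:2])
E
```

```text
[ 0.62327473 -0.05470548  0.08743909]
seat nl -50 -28 local mm [-49.9 -25.8]
seat nr 50 -28 local mm [ 50.8 -28.1]
seat fl -50 28 local mm [-48.5  19.9]
tray nl local mm [-57.1 -30.7]
tray nr local mm [ 48.2 -32.9]
tray fl local mm [-48.   22.7]
```

```bash
python3 steer.py '.005 -.007 0 0 0 0;.005 -.006 0 0 0 0;0 0 .02 0 0 0;0 0 .01 0 0 0;0 0 .004 0 0 0;0 0 0 0 0 0;0 0 0 0 0 0;0 0 0 0 0 0';  python3 -c "
from h import *
to(.6335,-.042,.0367,-.104)"; python3 steer.py '0 0 .002 0 0 0;0 0 .002 0 0 0;0 0 .002 0 0 0;0 0 .002 0 0 0;0 0 0 0 0 0;0 0 0 0 0 0'; python3 -c "
from h import *
to(.6335,-.042,.0367,-.104)
s=cap('side');cv2.imwrite('pics/s5.png',cv2.resize(s['img'][190:280,340:450],None,fx=7,fy=6.6,interpolation=cv2.INTER_CUBIC))"
```

```text
time: 12.23
ee_pos: [0.6347, -0.0426, 0.053]
eef_rot: [3.141, -0.001, -0.104]
ft_force: [-0.5, -0.1, -2.0]
grip_width: 0.0557
grip_force: 30.0
turn rz(tool)=-0.000 then dx -0.0012 dy -0.0005 dz 0.0163 | q6 1.50
time: 12.73
ee_pos: [0.6345, -0.0427, 0.0465]
eef_rot: [3.141, -0.002, -0.104]
ft_force: [-3.0, 0.7, 8.2]
grip_width: 0.056
grip_force: 30.0
turn rz(tool)=-0.000 then dx -0.0010 dy -0.0006 dz 0.0098 | q6 1.50
```

View pics/s5.png

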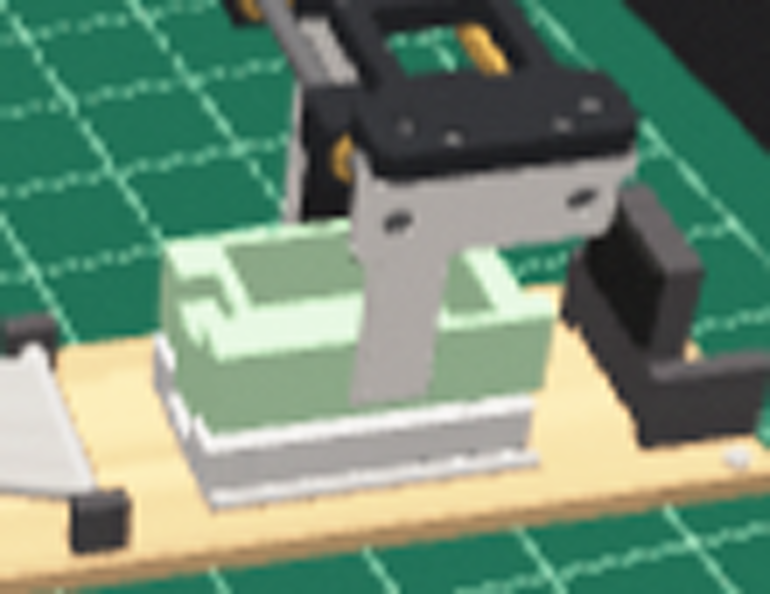

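The tray's lugs rest on the rim: z is 0.0465 with 10 N up. It looks about 2 mm too far towards +x, with its right edge at x≈545 against 533 for the seat. I'll slide it in small steps under light pressure.

```bash
for i in 1 2 3; do python3 steer.py '-.0005 0 0 0 0 0;-.0005 0 .0005 0 0 0;0 0 0 0 0 0'|grep -E "ee_pos|ft"; done
```

```text
ee_pos: [0.6344, -0.0427, 0.0465]
ft_force: [-1.7, 0.4, 8.4]
ee_pos: [0.6344, -0.0427, 0.0464]
ft_force: [-0.4, -0.1, 9.9]
ee_pos: [0.6344, -0.0427, 0.0464]
ft_force: [1.3, 1.3, 11.5]
```

```bash
for i in 1 2; do python3 steer.py '0 0 -.005 0 0 0;-.001 0 -.002 0 0 0;0 0 0 0 0 0;0 0 .003 0 0 0;0 0 .004 0 0 0;0 0 0 0 0 0;0 0 0 0 0 0'|grep -E "ee_pos|ft";done
```

```text
ee_pos: [0.6302, -0.0421, 0.0458]
ft_force: [-4.6, 1.9, 17.4]
ee_pos: [0.6293, -0.0421, 0.0456]
ft_force: [-4.3, 1.2, 17.1]
```

```bash
f(){ grep -E "ee_pos|ft"|tr '\n' ' ';echo; }
python3 steer.py '0 0 -.005 0 0 0;.004 -.002 -.002 0 0 0;0 0 0 0 0 0;0 0 .002 0 0 0;0 0 .003 0 0 0;0 0 0 0 0 0;0 0 0 0 0 0'|f
python3 steer.py '0 0 -.003 0 0 0;0 -.002 -.001 0 0 0;0 0 0 0 0 0;0 0 .002 0 0 0;0 0 .002 0 0 0;0 0 0 0 0 0;0 0 0 0 0 0'|f
python3 steer.py '0 0 -.003 0 0 0;.002 0 -.001 0 0 0;0 0 0 0 0 0;0 0 .002 0 0 0;0 0 .002 0 0 0;0 0 0 0 0 0;0 0 0 0 0 0'|f
```

```text
ee_pos: [0.6331, -0.0404, 0.0441] ft_force: [0.3, -0.1, -1.3] 
ee_pos: [0.6334, -0.0384, 0.0447] ft_force: [0.9, -0.8, -1.0] 
ee_pos: [0.6352, -0.0386, 0.0446] ft_force: [0.1, -0.9, -0.6]
```

The tray now hangs free at 0.0446, below the rim-contact height of 0.0467, so the lugs are entering the notches. I'll lower it further.

```bash
f(){ grep -E "ee_pos|ft"|tr '\n' ' ';echo; }
python3 steer.py '-.001 0 .003 0 0 0;0 0 .002 0 0 0;0 0 0 0 0 0;0 0 0 0 0 0'|f
python3 steer.py '0 0 .002 0 0 0;0 0 .001 0 0 0;0 0 0 0 0 0;0 0 0 0 0 0'|f
```

```text
ee_pos: [0.6343, -0.0385, 0.0397] ft_force: [-0.1, 0.1, -1.8] 
ee_pos: [0.6348, -0.0386, 0.0374] ft_force: [0.3, 0.1, 2.0]
```

```bash
f(){ grep -E "ee_pos|ft|width"|tr '\n' ' ';echo; }
python3 steer.py '0 0 .001 0 0 0;0 0 0 0 0 0;0 0 0 0 0 0'|f
python3 steer.py '0 0 0 0 0 0;0 0 0 0 0 0;0 0 0 0 0 0;0 0 0 0 0 0;0 0 0 0 0 0' .08|f
python3 steer.py '0 0 -.02 0 0 0;0 0 -.03 0 0 0;0 0 -.04 0 0 0;0 0 -.03 0 0 0;0 -.04 0 0 0 0;0 -.04 0 0 0 0;0 -.04 0 0 0 0;0 -.04 0 0 0 0;0 0 0 0 0 0;0 0 0 0 0 0'|f
python3 - <<'E'
from h import *
for n in("top","side"):
  c=cap(n)
  for b in blobs(c,250,6000,110,540,120,450):
    r=[centre(c,b,z) for z in (.02,.046)]; print(n,np.round(r[0][0],4),np.round(r[1][0],4),round(r[1][1],3),r[1][2])
  cv2.imwrite(f"pics/{n}6.png",c["img"])
to(.594,.277,.155,1.155)
E
```

```text
ee_pos: [0.6351, -0.0387, 0.0371] ft_force: [-0.1, -0.3, 5.7] grip_width: 0.0559 
ee_pos: [0.6344, -0.0385, 0.0356] ft_force: [-0.3, -0.2, -1.0] grip_width: 0.0798 
ee_pos: [0.651, 0.1228, 0.1555] ft_force: [0.3, 0.1, 0.8] grip_width: 0.0799 
top [0.3931 0.267 ] [0.3915 0.2629] 0.985 [0.062, 0.097]
top [ 0.4717 -0.1857] [ 0.4689 -0.1826] 1.584 [0.057, 0.059]
top [ 0.4898 -0.4181] [ 0.4867 -0.4112] 1.604 [0.13, 0.137]
top [0.509  0.4188] [0.5056 0.4122] 0.052 [0.067, 0.106]
top [ 0.5489 -0.2677] [ 0.5448 -0.2633] 2.574 [0.059, 0.103]
top [0.5977 0.2918] [0.5929 0.2872] 1.155 [0.061, 0.089]
top [ 0.6378 -0.0417] [ 0.6323 -0.0409] 3.04 [0.057, 0.106]
side [ 0.5213 -0.3898] [ 0.5117 -0.4014] 2.536 [0.086, 0.185]
side [ 0.5514 -0.274 ] [ 0.5406 -0.2905] 2.569 [0.063, 0.096]
side [ 0.7136 -0.2597] [ 0.6959 -0.2768] 1.868 [0.019, 0.063]
side [ 0.6514 -0.0162] [ 0.6364 -0.0436] 3.013 [0.094, 0.117]
side [0.3924 0.2557] [0.3883 0.2168] 0.989 [0.076, 0.149]
side [0.5961 0.2759] [0.5834 0.2361] 1.147 [0.061, 0.158]
side [0.5145 0.4201] [0.5053 0.3742] 1.609 [0.112, 0.115]
side [0.3851 0.6617] [0.3813 0.6056] 2.82 [0.074, 0.232]
turn rz(tool)=-1.259 then dx 0.1206 dy -0.1155 dz 0.0006 | q6 1.75
```

```bash
f(){ grep -E "ee_pos|ft|width"|tr '\n' ' ';echo; }
python3 steer.py '0 0 0 0 0 -.125;0 0 0 0 0 -.125;0 0 0 0 0 -.125;0 0 0 0 0 -.125;0 0 0 0 0 -.125;0 0 0 0 0 -.125;0 0 0 0 0 -.125;0 0 0 0 0 -.125;0 0 0 0 0 -.125;0 0 0 0 0 -.124' .092|f
python3 steer.py '0 0 0 0 0 -.01;.03 -.029 .01 0 0 0;.03 -.029 .02 0 0 0;.03 -.029 .02 0 0 0;.03 -.029 .02 0 0 0;0 0 .02 0 0 0;0 0 0 0 0 0;0 0 0 0 0 0;0 0 0 0 0 0'|f
python3 -c "
from h import *
to(.5955,.279,.016,1.157)"
```

```text
ee_pos: [0.6512, 0.1182, 0.1559] ft_force: [1.7, 0.1, 0.8] grip_width: 0.0918 
ee_pos: [0.5997, 0.263, 0.0732] ft_force: [0.2, 0.2, 0.2] grip_width: 0.0918 
turn rz(tool)=-0.005 then dx 0.0129 dy -0.0103 dz 0.0572 | q6 0.73
```

```bash
f(){ grep -E "ee_pos|ft|width"|tr '\n' ' ';echo; }
python3 steer.py '.006 -.005 0 0 0 0;.007 -.005 0 0 0 -.005;0 0 .015 0 0 0;0 0 0 0 0 0;0 0 0 0 0 0;0 0 0 0 0 0'|f
python3 -c "
from h import *
to(.5955,.279,.016,1.157)
c=cap('side')
for b in blobs(c,250,6000,200,400,130,220): print(np.round(centre(c,b,.02)[0],4))"
```

```text
ee_pos: [0.5948, 0.2804, 0.0579] ft_force: [0.2, -0.2, 0.5] grip_width: 0.092 
turn rz(tool)=0.002 then dx -0.0010 dy 0.0012 dz 0.0419 | q6 0.75
[0.3924 0.2558]
[0.5961 0.276 ]
[0.515 0.419]
```

```bash
f(){ grep -E "ee_pos|ft|width"|tr '\n' ' ';echo; }
python3 steer.py '-.001 .001 .02 0 0 0;0 0 .015 0 0 0;0 0 .006 0 0 0;0 0 0 0 0 0;0 0 0 0 0 0'|f
python3 steer.py '0 0 0 0 0 0;0 0 0 0 0 0;0 0 0 0 0 0;0 0 0 0 0 0;0 0 0 0 0 0;0 0 0 0 0 0' 0|f
python3 steer.py '0 0 -.02 0 0 0;0 0 -.04 0 0 0;0 0 -.04 0 0 0;0 0 -.03 0 0 0;0 0 0 0 0 -.12;0 0 0 0 0 -.12;0 0 0 0 0 -.12;0 0 0 0 0 -.12;0 0 0 0 0 -.12;0 0 0 0 0 -.12'|f
python3 steer.py '0 0 0 0 0 -.12;0 0 0 0 0 -.12;0 0 0 0 0 -.12;0 0 0 0 0 -.12;0 0 0 0 0 -.12;0 0 0 0 0 -.12;0 0 0 0 0 -.12;0 0 0 0 0 -.12;0 0 0 0 0 -.12;0 0 0 0 0 -.08'|f
python3 -c "
from h import *
to(.6345,-.0387,.12,3.037)"
```

```text
ee_pos: [0.5952, 0.279, 0.0166] ft_force: [0.1, 1.2, 0.1] grip_width: 0.0919 
ee_pos: [0.595, 0.279, 0.0164] ft_force: [0.1, -0.8, 2.3] grip_width: 0.0558 
ee_pos: [0.5945, 0.2789, 0.1458] ft_force: [0.5, -0.8, -1.7] grip_width: 0.0559 
ee_pos: [0.5945, 0.2788, 0.1457] ft_force: [-0.9, 0.4, -0.7] grip_width: 0.0555 
turn rz(tool)=0.008 then dx -0.0729 dy -0.3116 dz 0.0257 | q6 -1.14
```

```bash
f(){ grep -E "ee_pos|ft|width"|tr '\n' ' ';echo; }
python3 steer.py '-.0081 -.0346 0 0 0 .008;-.0081 -.0346 0 0 0 0;-.0081 -.0346 0 0 0 0;-.0081 -.0346 0 0 0 0;-.0081 -.0346 0 0 0 0;-.0081 -.0346 0 0 0 0;-.0081 -.0346 0 0 0 0;-.0081 -.0346 0 0 0 0;-.0081 -.0346 0 0 0 0'|f
python3 steer.py '0 0 .02 0 0 0;0 0 .02 0 0 0;0 0 .01 0 0 0;0 0 .004 0 0 0;0 0 0 0 0 0;0 0 0 0 0 0;0 0 0 0 0 0;0 0 0 0 0 0'|f
python3 -c "
from h import *
to(.6345,-.0387,.0785,3.037)
s=cap('side');cv2.imwrite('pics/s7.png',cv2.resize(s['img'][180:280,330:460],None,fx=6,fy=6,interpolation=cv2.INTER_CUBIC))"
```

```text
ee_pos: [0.6332, -0.0401, 0.1459] ft_force: [0.6, -0.6, -1.1] grip_width: 0.0556 
ee_pos: [0.6343, -0.0381, 0.0934] ft_force: [0.1, -0.6, -0.8] grip_width: 0.0557 
turn rz(tool)=-0.004 then dx -0.0002 dy -0.0006 dz 0.0149 | q6 -1.63
```

View pics/s7.png

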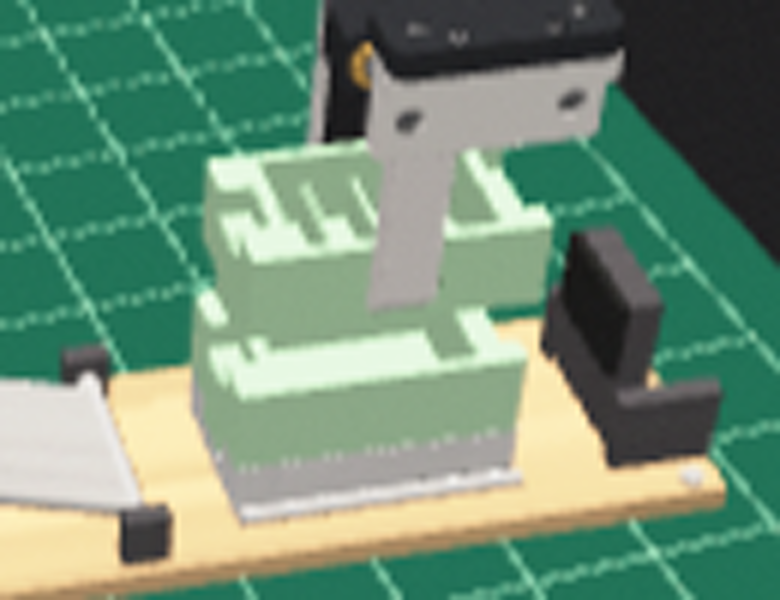

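```bash
python3 - <<'E'
from h import *
s=cap("side"); a=-.104; R=np.array([[np.cos(a),np.sin(a)],[-np.sin(a),np.cos(a)]])
for n,uv,z in (("upNR",(550,212),.118),("upNL",(250,265),.118),("loNR",(525,347),.062),("loNL",(238,397),.062)):
    print(n,np.round(R@(plane(s,(330+uv[0]/6,180+uv[1]/6),z)[:2]-[.6345,-.0387])*1000,1))
E
```

```text
upNR [ 52.7 -25.5]
upNL [-49.5 -32.3]
loNR [ 51.9 -26.2]
loNL [-49.3 -31.2]
```

Projected at their heights, the corners of the upper and lower trays agree within 1 mm, so I'll lower A.

```bash
f(){ grep -E "ee_pos|ft|width"|tr '\n' ' ';echo; }
python3 steer.py '0 -.0005 .005 0 0 0;0 0 .005 0 0 0;0 0 .003 0 0 0;0 0 .002 0 0 0;0 0 .002 0 0 0;0 0 0 0 0 0;0 0 0 0 0 0'|f
python3 steer.py '0 0 .002 0 0 0;0 0 .001 0 0 0;0 0 0 0 0 0;0 0 0 0 0 0'|f
```

```text
ee_pos: [0.6334, -0.039, 0.075] ft_force: [0.5, 0.5, -1.6] grip_width: 0.0558 
ee_pos: [0.6335, -0.039, 0.0722] ft_force: [0.6, 0.1, -1.5] grip_width: 0.0559
```

```bash
f(){ grep -E "ee_pos|ft|width"|tr '\n' ' ';echo; }
python3 steer.py '0 0 .0015 0 0 0;0 0 .001 0 0 0;0 0 .001 0 0 0;0 0 .001 0 0 0;0 0 0 0 0 0;0 0 0 0 0 0'|f
python3 steer.py '0 0 0 0 0 0;0 0 0 0 0 0;0 0 0 0 0 0;0 0 0 0 0 0;0 0 0 0 0 0' .08|f
python3 steer.py '0 0 -.02 0 0 0;0 0 -.03 0 0 0;0 0 -.03 0 0 0;0 0 -.03 0 0 0;0 .04 0 0 0 0;0 .04 0 0 0 0;0 .04 0 0 0 0;0 .04 0 0 0 0;0 0 0 0 0 0;0 0 0 0 0 0'|f
python3 - <<'E'
from h import *
for n in("top","side"):
  c=cap(n)
  for b in blobs(c,250,6000,110,540,120,450):
    r=[centre(c,b,z) for z in (.02,.062)]; print(n,np.round(r[0][0],4),np.round(r[1][0],4),round(r[1][1],3),r[1][2])
to(.3903,.257,.155,.985)
E
```

```text
ee_pos: [0.6336, -0.039, 0.0694] ft_force: [-3.1, -0.5, 7.9] grip_width: 0.0559 
ee_pos: [0.6335, -0.039, 0.0674] ft_force: [0.1, -1.0, 0.4] grip_width: 0.0796 
ee_pos: [0.6508, 0.1222, 0.1772] ft_force: [-0.7, -0.9, 0.2] grip_width: 0.08 
top [0.3928 0.2676] [0.3904 0.2609] 0.985 [0.062, 0.096]
top [ 0.4718 -0.1857] [ 0.4673 -0.1806] 1.584 [0.056, 0.059]
top [ 0.4899 -0.4181] [ 0.4848 -0.407 ] 1.604 [0.128, 0.136]
top [0.509  0.4188] [0.5034 0.4081] 0.052 [0.066, 0.105]
top [ 0.5489 -0.2677] [ 0.5423 -0.2605] 2.574 [0.058, 0.102]
top [ 0.6423 -0.0431] [ 0.6333 -0.0418] 3.038 [0.06, 0.113]
side [ 0.5213 -0.3898] [ 0.5058 -0.4085] 2.536 [0.084, 0.18]
side [ 0.5514 -0.274 ] [ 0.5339 -0.3007] 2.576 [0.061, 0.093]
side [ 0.7136 -0.2597] [ 0.685  -0.2873] 1.868 [0.019, 0.061]
side [0.6638 0.0048] [ 0.6386 -0.0409] 1.433 [0.132, 0.133]
side [0.3798 0.2459] [0.374  0.1837] 0.972 [0.076, 0.142]
side [0.5141 0.4192] [0.4992 0.3452] 1.596 [0.108, 0.109]
side [0.3851 0.6617] [0.379 0.571] 2.82 [0.072, 0.226]
turn rz(tool)=-1.094 then dx 0.0295 dy 0.2931 dz 0.0223 | q6 -1.38
```

```bash
f(){ grep -E "ee_pos|ft|width"|tr '\n' ' ';echo; }
python3 steer.py '0 0 0 0 0 -.122;0 0 0 0 0 -.122;0 0 0 0 0 -.122;0 0 0 0 0 -.122;0 0 0 0 0 -.122;0 0 0 0 0 -.121;0 0 0 0 0 -.121;0 0 0 0 0 -.121;0 0 0 0 0 -.121;0 0 0 0 0 0' .092|f
python3 - <<'E'
from h import *
to(.3903,.257,.155,.985)
for n in("top","side"):
  c=cap(n)
  for b in blobs(c,250,6000,110,370,120,450):
    r=[centre(c,b,z) for z in (.02,.062)]; print(n,np.round(r[0][0],4),round(r[0][1],3),r[0][2])
E
```

```text
ee_pos: [0.6511, 0.1178, 0.1777] ft_force: [-0.7, 0.5, -0.4] grip_width: 0.0919 
turn rz(tool)=-0.001 then dx 0.0282 dy 0.2942 dz 0.0227 | q6 -2.48
top [0.341  0.2502] 0.077 [0.048, 0.097]
top [0.5089 0.4188] 0.052 [0.068, 0.108]
top [ 0.6422 -0.0431] 3.038 [0.061, 0.117]
side [0.3453 0.2204] 0.916 [0.085, 0.148]
side [0.5141 0.4192] 1.596 [0.116, 0.117]
side [0.3851 0.6617] 2.82 [0.077, 0.242]
```

C has been knocked aside, so I'll let it settle and look again.

```bash
f(){ grep -E "ee_pos|ft|width"|tr '\n' ' ';echo; }
python3 steer.py '0 -.04 0 0 0 0;0 -.04 0 0 0 0;0 0 0 0 0 0;0 0 0 0 0 0;0 0 0 0 0 0'|f
python3 - <<'E'
from h import *
im=[]
for n,u,v in(("top",225,310),("side",240,190)):
  c=cap(n)
  for b in blobs(c,250,6000,110,370,120,450):
    r=[centre(c,b,z) for z in (.02,.062)]; print(n,np.round(r[0][0],4),round(r[0][1],3),r[0][2])
  im.append(cv2.resize(c["img"][v-50:v+50,u-50:u+50],(400,400),interpolation=cv2.INTER_CUBIC))
cv2.imwrite("pics/c8.png",np.hstack(im))
E
```

```text
ee_pos: [0.717, 0.0754, 0.1771] ft_force: [-0.4, 0.2, 0.3] grip_width: 0.0921 
top [0.5089 0.4187] 0.052 [0.068, 0.108]
top [ 0.6422 -0.0431] 3.038 [0.061, 0.117]
side [0.3452 0.2204] 0.916 [0.085, 0.148]
side [0.5146 0.4201] 1.609 [0.117, 0.12]
side [0.3851 0.6617] 2.82 [0.077, 0.242]
```

View pics/c8.png

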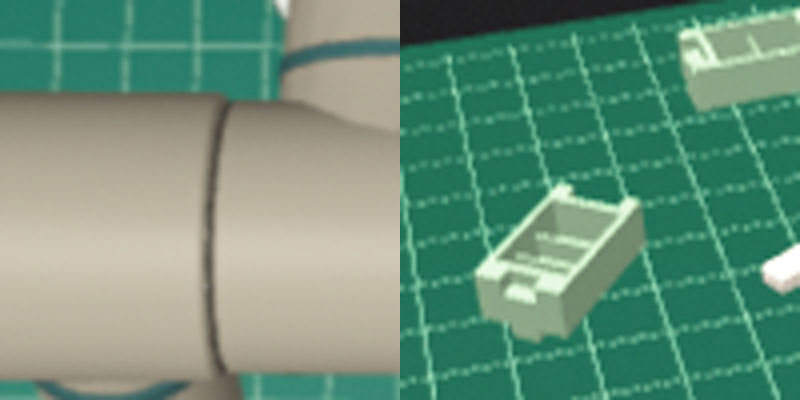

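```bash
f(){ grep -E "ee_pos|ft|width"|tr '\n' ' ';echo; }
python3 steer.py '0 0 0 0 0 .125;0 0 0 0 0 .125;0 0 0 0 0 .125;0 0 0 0 0 .125;0 0 0 0 0 .125;0 0 0 0 0 .125;0 0 0 0 0 .125;0 0 0 0 0 .115;0 0 0 0 0 0;0 0 0 0 0 0'|f
python3 - <<'E'
from h import *
c=cap("top")
for b in blobs(c,250,6000,110,370,120,450):
    r=centre(c,b,.02); print(np.round(r[0],4),round(r[1],3),r[2])
p=plane(c,(147.2,223.9),.041);q=plane(c,(147.2,262.3),.041); d=p-q;print("B edge yaw",np.arctan2(d[1],d[0]),np.hypot(*d[:2]))
to(.511,.421,.155,.02)
E
```

```text
ee_pos: [0.7169, 0.0766, 0.1783] ft_force: [-0.4, 0.4, 1.5] grip_width: 0.0917 
[0.5087 0.4185] 0.052 [0.068, 0.108]
[ 0.6422 -0.0431] 3.038 [0.061, 0.116]
B edge yaw 0.052683732159399414 0.10014644212622312
turn rz(tool)=-0.022 then dx 0.1991 dy 0.3486 dz 0.0232 | q6 -1.56
```

```bash
f(){ grep -E "ee_pos|ft|width"|tr '\n' ' ';echo; }
python3 steer.py '0 0 0 0 0 -.047;.021 .035 .002 0 0 0;.021 .035 .002 0 0 0;.021 .035 .002 0 0 0;.021 .035 .002 0 0 0;.021 .035 .002 0 0 0;.021 .035 .002 0 0 0;.021 .035 .002 0 0 0;.021 .035 .002 0 0 0;.021 .035 .002 0 0 0'|f
python3 steer.py '.021 .035 0 0 0 0;0 0 .03 0 0 0;0 0 .03 0 0 0;0 0 .02 0 0 0;0 0 .015 0 0 0;0 0 0 0 0 0;0 0 0 0 0 0;0 0 0 0 0 0'|f
python3 - <<'E'
from h import *
to(.511,.421,.0165,.05)
c=cap("top")
for b in blobs(c,250,6000,110,370,120,450):
    r=centre(c,b,.02); print(np.round(r[0],4),round(r[1],3),r[2])
E
```

```text
ee_pos: [0.5142, 0.3843, 0.16] ft_force: [0.5, 0.4, 0.2] grip_width: 0.092 
ee_pos: [0.4941, 0.4173, 0.0659] ft_force: [-0.2, 0.9, -0.6] grip_width: 0.0922 
turn rz(tool)=-0.008 then dx -0.0171 dy 0.0028 dz 0.0494 | q6 -1.02
[0.3413 0.2197] 0.908 [0.064, 0.108]
[ 0.6422 -0.0431] 3.038 [0.061, 0.117]
```

```bash
f(){ grep -E "ee_pos|ft|width"|tr '\n' ' ';echo; }
python3 steer.py '-.009 .0015 0 0 0 -.005;-.008 .0015 .01 0 0 0;0 0 .01 0 0 0;0 0 0 0 0 0;0 0 0 0 0 0;0 0 0 0 0 0'|f
python3 -c "
from h import *
to(.511,.421,.0165,.05)"
python3 steer.py '0 0 .015 0 0 0;0 0 .01 0 0 0;0 0 .004 0 0 0;0 0 0 0 0 0;0 0 0 0 0 0'|f
python3 -c "
from h import *
to(.511,.421,.0165,.05)"
```

```text
ee_pos: [0.5099, 0.4203, 0.0441] ft_force: [-0.8, -0.7, -0.1] grip_width: 0.0919 
turn rz(tool)=-0.004 then dx -0.0011 dy 0.0007 dz 0.0276 | q6 -1.03
ee_pos: [0.5101, 0.4205, 0.0155] ft_force: [-0.7, -0.0, -0.8] grip_width: 0.0921 
turn rz(tool)=-0.004 then dx -0.0009 dy 0.0005 dz -0.0010 | q6 -1.03
```

```bash
f(){ grep -E "ee_pos|ft|width"|tr '\n' ' ';echo; }
python3 steer.py '-.001 0 0 0 0 0;0 0 0 0 0 0;0 0 0 0 0 0;0 0 0 0 0 0;0 0 0 0 0 0;0 0 0 0 0 0;0 0 0 0 0 0' 0|f
python3 steer.py '0 0 -.02 0 0 0;0 0 -.04 0 0 0;0 0 -.04 0 0 0;0 0 -.04 0 0 0;0 0 -.01 0 0 .12;0 0 0 0 0 .12;0 0 0 0 0 .12;0 0 0 0 0 .12;0 0 0 0 0 .12;0 0 0 0 0 .12'|f
python3 steer.py '0 0 0 0 0 .12;0 0 0 0 0 .12;0 0 0 0 0 .12;0 0 0 0 0 .12;0 0 0 0 0 .12;0 0 0 0 0 .12;0 0 0 0 0 .12;0 0 0 0 0 .12;0 0 0 0 0 .12;0 0 0 0 0 .12'|f
python3 steer.py '0 0 0 0 0 .12;0 0 0 0 0 .12;0 0 0 0 0 .12;0 0 0 0 0 .12;0 0 0 0 0 .12;0 0 0 0 0 .12;0 0 0 0 0 .12;0 0 0 0 0 .12;0 0 0 0 0 .12;0 0 0 0 0 .12'|f
python3 -c "
from h import *
to(.634,-.039,.165,-.104); print(st()['eef_rot'])"
```

```text
ee_pos: [0.5113, 0.4205, 0.0159] ft_force: [1.2, -0.9, 1.6] grip_width: 0.0556 
ee_pos: [0.5109, 0.4205, 0.1652] ft_force: [0.6, -0.2, -0.6] grip_width: 0.056 
ee_pos: [0.5109, 0.4205, 0.1651] ft_force: [-0.1, 0.3, -2.2] grip_width: 0.0557 
ee_pos: [0.5109, 0.4205, 0.1651] ft_force: [0.0, 0.1, -1.6] grip_width: 0.056 
turn rz(tool)=0.166 then dx 0.1701 dy 0.4442 dz 0.0001 | q6 2.09
[3.14108478e+00 1.01400205e-03 6.18671795e-02]
```

```bash
f(){ grep -E "ee_pos|ft|width"|tr '\n' ' ';echo; }
python3 steer.py '0 0 0 0 0 .083;0 0 0 0 0 .083;.0142 .037 0 0 0 0;.0142 .037 0 0 0 0;.0142 .037 0 0 0 0;.0142 .037 0 0 0 0;.0142 .037 0 0 0 0;.0142 .037 0 0 0 0;.0142 .037 0 0 0 0;.0142 .037 0 0 0 0'|f
python3 steer.py '.0142 .037 0 0 0 0;.0142 .037 0 0 0 0;.0142 .037 0 0 0 0;.0142 .037 0 0 0 0;0 0 0 0 0 0;0 0 0 0 0 0;0 0 .02 0 0 0;0 0 .015 0 0 0;0 0 0 0 0 0;0 0 0 0 0 0'|f
python3 - <<'E'
from h import *
to(.634,-.039,.11,-.104)
for n in("side","top"):
  c=cap(n)
  for b in blobs(c,250,6000,110,540,120,450):
    r=centre(c,b,.02); print(n,np.round(r[0],4),round(r[1],3),r[2])
cv2.imwrite('pics/s9.png',cap("side")['img'])
E
```

```text
ee_pos: [0.5951, 0.1131, 0.1654] ft_force: [0.7, 0.3, -0.6] grip_width: 0.0557 
ee_pos: [0.6362, -0.0364, 0.1299] ft_force: [0.2, -0.1, -0.6] grip_width: 0.0557 
turn rz(tool)=0.007 then dx -0.0019 dy 0.0028 dz 0.0199 | q6 1.50
side [ 0.5213 -0.3898] 2.536 [0.09, 0.193]
side [ 0.5514 -0.274 ] 2.57 [0.066, 0.1]
side [ 0.7136 -0.2597] 1.868 [0.02, 0.065]
side [0.6925 0.0554] 1.136 [0.143, 0.278]
side [0.3452 0.2204] 0.916 [0.085, 0.148]
side [0.3851 0.6617] 2.82 [0.077, 0.242]
top [ 0.4717 -0.1857] 1.584 [0.058, 0.06]
top [ 0.4903 -0.418 ] 1.604 [0.13, 0.139]
top [ 0.5489 -0.2677] 2.574 [0.06, 0.105]
top [ 0.6261 -0.0405] 0.012 [0.064, 0.086]
```

```bash
f(){ grep -E "ee_pos|ft|width"|tr '\n' ' ';echo; }
python3 steer.py '-.002 .003 .008 0 0 .007;0 0 .006 0 0 0;0 0 .003 0 0 0;0 0 .003 0 0 0;0 0 .002 0 0 0;0 0 0 0 0 0;0 0 0 0 0 0;0 0 0 0 0 0'|f
python3 steer.py '0 0 .002 0 0 0;0 0 .001 0 0 0;0 0 0 0 0 0;0 0 0 0 0 0'|f
```

```text
ee_pos: [0.6351, -0.0407, 0.1087] ft_force: [-0.1, 0.2, -1.5] grip_width: 0.0557 
ee_pos: [0.635, -0.0407, 0.1056] ft_force: [0.9, -0.9, -1.5] grip_width: 0.0557
```

```bash
f(){ grep -E "ee_pos|ft|width"|tr '\n' ' ';echo; }
python3 steer.py '0 -.001 .0015 0 0 0;0 0 .0015 0 0 0;0 0 .001 0 0 0;0 0 .001 0 0 0;0 0 .001 0 0 0;0 0 0 0 0 0;0 0 0 0 0 0'|f
```

```text
ee_pos: [0.6351, -0.0398, 0.1008] ft_force: [-2.6, -0.4, 5.0] grip_width: 0.0557
```

```bash
f(){ grep -E "ee_pos|ft|width"|tr '\n' ' ';echo; }
python3 steer.py '0 0 0 0 0 0;0 0 0 0 0 0;0 0 0 0 0 0;0 0 0 0 0 0;0 0 0 0 0 0' .08|f
python3 steer.py '0 0 -.02 0 0 0;0 0 -.03 0 0 0;0 0 -.03 0 0 -.1;0 0 0 0 0 -.115;0 0 0 0 0 -.115;0 0 0 0 0 -.115;0 0 0 0 0 -.115;0 0 0 0 0 -.115;0 0 0 0 0 -.115;0 0 0 0 0 -.115' .092|f
python3 steer.py '0 0 0 0 0 -.109;0 0 0 0 0 0;0 0 0 0 0 0'|f
python3 - <<'E'
from h import *
to(.343,.222,.15,.912)
c=cap("top")
for b in blobs(c,250,6000,110,540,120,450):
    r=[centre(c,b,z) for z in (.02,.078)]; print(np.round(r[0][0],4),round(r[0][1],3),r[0][2],r[1][0],r[1][1])
E
```

```text
ee_pos: [0.6352, -0.0398, 0.0994] ft_force: [0.1, 0.4, -0.6] grip_width: 0.0799 
ee_pos: [0.6351, -0.0397, 0.1795] ft_force: [0.3, -0.3, -0.3] grip_width: 0.0922 
ee_pos: [0.6351, -0.0398, 0.1795] ft_force: [-0.1, 0.6, 0.1] grip_width: 0.0919 
turn rz(tool)=-0.006 then dx 0.0281 dy -0.3912 dz 0.0295 | q6 0.49
[0.3513 0.2232] 0.908 [0.064, 0.107] [0.34937542 0.21548384] 0.9075905
[ 0.4717 -0.1861] 3.14 [0.057, 0.058] [ 0.46539199 -0.17904101] 3.1403012
[ 0.4898 -0.4181] 1.604 [0.132, 0.139] [ 0.48289433 -0.40273553] 1.603605
[ 0.5489 -0.2677] 2.574 [0.06, 0.105] [ 0.5398645  -0.25776641] 2.5742936
[ 0.6184 -0.0495] 2.458 [0.05, 0.111] [ 0.6068419  -0.04740845] 2.4577112
```

```bash
f(){ grep -E "ee_pos|ft|width"|tr '\n' ' ';echo; }
python3 steer.py '.003 -.0391 0 0 0 -.006;.003 -.0391 0 0 0 0;.003 -.0391 0 0 0 0;.003 -.0391 0 0 0 0;.003 -.0391 0 0 0 0;.003 -.0391 0 0 0 0;0 0 0 0 0 0'|f
python3 - <<'E'
from h import *
for n in("side","top"):
  c=cap(n)
  for b in blobs(c,250,6000,110,370,120,450):
    r=centre(c,b,.02); print(n,np.round(r[0],4),round(r[1],3),r[2])
cv2.imwrite('pics/c10.png',c["img"][270:360,190:290])
E
```

```text
ee_pos: [0.454, 0.1214, 0.1797] ft_force: [-0.6, -0.2, -0.3] grip_width: 0.0921 
side [0.6197 0.0348] 1.181 [0.015, 0.191]
side [0.3452 0.2204] 0.916 [0.085, 0.148]
side [0.3726 0.6638] 2.82 [0.077, 0.183]
top [0.3275 0.1927] 0.096 [0.074, 0.089]
top [ 0.6475 -0.0443] 3.038 [0.062, 0.128]
```

```bash
f(){ grep -E "ee_pos|ft|width"|tr '\n' ' ';echo; }
python3 -c "
from h import *
to(.343,.222,.05,.912)"
python3 steer.py '.003 -.0375 .02 0 0 0;.003 -.0375 .02 0 0 0;.003 -.0375 .02 0 0 0;.003 -.0375 .02 0 0 0;0 0 .02 0 0 0;0 0 .02 0 0 0;0 0 .01 0 0 0;0 0 0 0 0 0;0 0 0 0 0 0;0 0 0 0 0 0'|f
python3 -c "
from h import *
to(.343,.222,.0165,.912)"
```

```text
turn rz(tool)=0.004 then dx 0.0104 dy -0.1556 dz 0.1302 | q6 0.76
ee_pos: [0.353, 0.2165, 0.052] ft_force: [-0.5, -0.5, -0.5] grip_width: 0.0921 
turn rz(tool)=0.001 then dx -0.0018 dy -0.0113 dz 0.0355 | q6 1.04
```

```bash
f(){ grep -E "ee_pos|ft|width"|tr '\n' ' ';echo; }
python3 steer.py '-.001 -.006 0 0 0 0;-.001 -.005 0 0 0 0;0 0 0 0 0 0;0 0 0 0 0 0;0 0 0 0 0 0'|f
python3 -c "
from h import *
to(.343,.222,.0165,.912)
s=cap('side');cv2.imwrite('pics/c11.png',cv2.resize(s['img'][120:260,170:330],None,fx=4,fy=4))"
```

```text
ee_pos: [0.3415, 0.2218, 0.0518] ft_force: [0.1, -0.2, -0.5] grip_width: 0.0921 
turn rz(tool)=0.003 then dx 0.0011 dy 0.0011 dz 0.0353 | q6 1.06
```

View pics/c11.png

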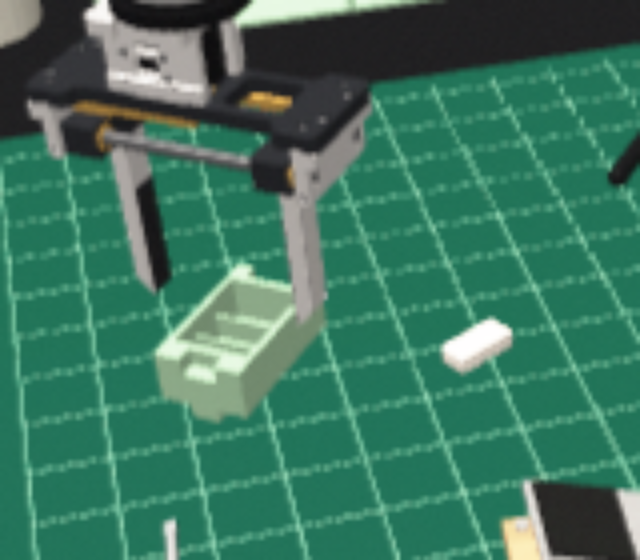

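```bash
python3 - <<'E'
from h import *
s=cap("side"); f=lambda u,v,z:plane(s,(170+u/4,120+v/4),z)[:2]
C=np.array([f(*p,.041) for p in((163,352),(240,268),(325,302),(245,378))]);print(C.round(4).tolist(),C.mean(0))
print([np.linalg.norm(C[i]-C[i-1]).round(3) for i in range(4)], np.arctan2(*(C[1]-C[0])[::-1]),np.arctan2(*(C[2]-C[3])[::-1]))
F=np.array([f(*p,.052) for p in((158,288),(309,318))]);print(F.round(4).tolist(),F.mean(0))
print(proj(s,np.array([.3415,.2218,.0518])),170+233.5/4,120+303/4)
E
```

```text
[[0.2973, 0.1918], [0.3524, 0.2654], [0.3952, 0.2131], [0.3385, 0.1524]] [0.34586117 0.20565768]
[np.float64(0.057), np.float64(0.092), np.float64(0.068), np.float64(0.083)] 0.9284506857598428 0.8186536980150995
[[0.3019, 0.2418], [0.3816, 0.1836]] [0.34174663 0.21265819]
[227.48253934 193.68752267] 228.375 195.75
```

The fingers straddle C with clearance; the tray lies a little to the right-hand finger's side. I'll shift slightly, lower and grip.

```bash
f(){ grep -E "ee_pos|ft|width"|tr '\n' ' ';echo; }
python3 steer.py '0 .003 0 0 0 0;0 0 .015 0 0 0;0 0 .012 0 0 0;0 0 .008 0 0 0;0 0 0 0 0 0;0 0 0 0 0 0;0 0 0 0 0 0'|f
python3 steer.py '0 0 0 0 0 0;0 0 0 0 0 0;0 0 0 0 0 0;0 0 0 0 0 0;0 0 0 0 0 0;0 0 0 0 0 0;0 0 0 0 0 0' 0|f
python3 steer.py '0 0 -.02 0 0 0;0 0 -.04 0 0 0;0 0 -.04 0 0 0;0 0 -.04 0 0 0;0 0 -.04 0 0 .11;0 0 0 0 0 .11;0 0 0 0 0 .11;0 0 0 0 0 .11;0 0 0 0 0 .11;0 0 0 0 0 .11'|f
python3 steer.py '0 0 0 0 0 .11;0 0 0 0 0 .11;0 0 0 0 0 .12;0 0 0 0 0 0'|f
python3 -c "
from h import *
to(.634,-.039,.195,-.104)"
```

```text
ee_pos: [0.3442, 0.22, 0.0167] ft_force: [0.3, -0.4, 0.8] grip_width: 0.0919 
ee_pos: [0.3438, 0.2199, 0.0166] ft_force: [-0.5, -0.4, 0.9] grip_width: 0.0557 
ee_pos: [0.3432, 0.2197, 0.1962] ft_force: [-0.5, 0.1, -0.4] grip_width: 0.056 
ee_pos: [0.3433, 0.2196, 0.196] ft_force: [-0.0, 0.4, -1.2] grip_width: 0.0559 
turn rz(tool)=0.017 then dx 0.3160 dy 0.2271 dz 0.0010 | q6 2.06
```

```bash
f(){ grep -E "ee_pos|ft|width"|tr '\n' ' ';echo; }
python3 steer.py '.0316 .0227 0 0 0 .017;.0316 .0227 0 0 0 0;.0316 .0227 0 0 0 0;.0316 .0227 0 0 0 0;.0316 .0227 0 0 0 0;.0316 .0227 0 0 0 0;.0316 .0227 0 0 0 0;.0316 .0227 0 0 0 0;.0316 .0227 0 0 0 0;.0316 .0227 0 0 0 0'|f
python3 steer.py '0 0 .02 0 0 0;0 0 .01 0 0 0;0 0 0 0 0 0;0 0 0 0 0 0;0 0 0 0 0 0;0 0 0 0 0 0'|f
python3 - <<'E'
from h import *
to(.634,-.039,.1426,-.104)
s=cap("side");cv2.imwrite('pics/s12.png',cv2.resize(s['img'][140:270,320:470],None,fx=5,fy=4.6,interpolation=cv2.INTER_CUBIC))
c=cap("top")
for b in blobs(c,250,6000,110,540,120,450):
    r=centre(c,b,.02); print(np.round(r[0],4),round(r[1],3),r[2])
E
```

```text
ee_pos: [0.6362, -0.0392, 0.1958] ft_force: [0.4, -0.2, -1.0] grip_width: 0.0557 
ee_pos: [0.6352, -0.0368, 0.1677] ft_force: [-0.4, 0.0, -1.4] grip_width: 0.0561 
turn rz(tool)=0.004 then dx -0.0010 dy 0.0023 dz 0.0251 | q6 1.50
[ 0.4717 -0.1858] 1.584 [0.058, 0.06]
[ 0.4896 -0.4185] 1.585 [0.131, 0.14]
[ 0.5489 -0.2677] 2.574 [0.06, 0.105]
[ 0.6311 -0.0411] 3.039 [0.067, 0.094]
```

View pics/s12.png

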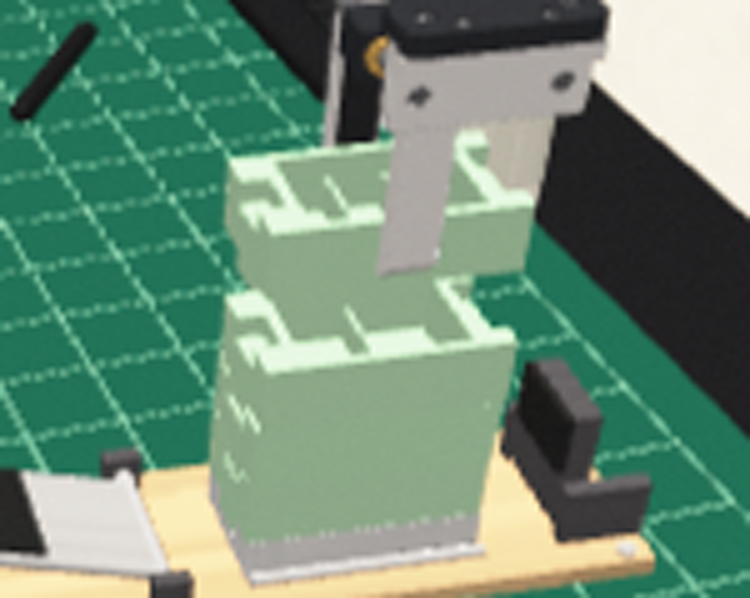

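```bash
python3 - <<'E'
from h import *
s=cap("side"); a=-.104; R=np.array([[np.cos(a),np.sin(a)],[-np.sin(a),np.cos(a)]])
for n,uv,z in (("upNR",(533,203),.192),("upNL",(272,234),.192),("loNR",(515,336),.126),("loNL",(269,373),.126)):
    print(n,np.round(R@(plane(s,(320+uv[0]/5,140+uv[1]/4.6),z)[:2]-[.6345,-.0387])*1000,1))
E
python3 steer.py '-.001 .002 .01 0 0 .004;0 0 .006 0 0 0;0 0 .003 0 0 0;0 0 .003 0 0 0;0 0 .002 0 0 0;0 0 .002 0 0 0;0 0 .002 0 0 0;0 0 0 0 0 0;0 0 0 0 0 0;0 0 0 0 0 0'|grep -E "pos|ft"
```

```text
upNR [ 49.8 -29. ]
upNL [-49.2 -30.3]
loNR [ 52.9 -29. ]
loNL [-46.4 -33.8]
ee_pos: [0.6346, -0.0397, 0.1403]
ft_force: [-2.6, 0.5, 6.0]
```

```bash
f(){ grep -E "ee_pos|ft"|tr '\n' ' ';echo; }
python3 steer.py '0 0 -.005 0 0 0;.0025 0 -.002 0 0 0;0 0 0 0 0 0;0 0 .003 0 0 0;0 0 .003 0 0 0;0 0 0 0 0 0;0 0 0 0 0 0;0 0 0 0 0 0'|f
```

```text
ee_pos: [0.6365, -0.0398, 0.1391] ft_force: [1.1, -0.5, -1.2]
```

Free at 0.1391, below the rim. Next I'll lower it home.

```bash
f(){ grep -E "ee_pos|ft|width"|tr '\n' ' ';echo; }
python3 steer.py '0 0 .002 0 0 0;0 0 .0015 0 0 0;0 0 .001 0 0 0;0 0 .001 0 0 0;0 0 .0005 0 0 0;0 0 .0005 0 0 0;0 0 0 0 0 0;0 0 0 0 0 0'|f
```

```text
ee_pos: [0.6371, -0.0399, 0.1342] ft_force: [-0.2, 0.8, 5.4] grip_width: 0.0556
```

```bash
f(){ grep -E "ee_pos|ft|width"|tr '\n' ' ';echo; }
python3 steer.py '0 0 .001 0 0 0;0 0 .001 0 0 0;0 0 0 0 0 0;0 0 0 0 0 0'|f
python3 steer.py '0 0 0 0 0 0;0 0 0 0 0 0;0 0 0 0 0 0;0 0 0 0 0 0;0 0 0 0 0 0' .08|f
python3 steer.py '0 0 -.02 0 0 0;0 0 -.03 0 0 0;0 0 -.03 0 0 0;0 0 -.01 0 0 0;0 .04 0 0 0 0;0 .04 0 0 0 0;0 .04 0 0 0 0;0 .04 0 0 0 0;0 0 0 0 0 0;0 0 0 0 0 0'|f
python3 - <<'E'
from h import *
for n in("side","top"):
  c=cap(n); h=[b for b in blobs(c,250,9000,110,540,120,450)]
  for b in h:
    r=[centre(c,b,z) for z in (.012,.094)]; print(n,np.round(r[0][0],4),round(r[0][1],3),r[0][2],r[1][0],r[1][1])
to(.5505,-.265,.12,2.574-np.pi)
E
```

```text
ee_pos: [0.6377, -0.0399, 0.1331] ft_force: [-0.7, 0.3, 9.0] grip_width: 0.0555 
ee_pos: [0.6364, -0.0398, 0.1305] ft_force: [-0.9, -0.4, -0.1] grip_width: 0.0799 
ee_pos: [0.6189, -0.2009, 0.2195] ft_force: [-0.9, 0.1, 0.9] grip_width: 0.08 
side [ 0.5245 -0.387 ] 2.536 [0.091, 0.196] [ 0.49431547 -0.42349168] 2.5364833
side [ 0.5548 -0.2691] 2.581 [0.067, 0.101] [ 0.52063404 -0.32111311] 2.5810928
side [ 0.7189 -0.2545] 1.878 [0.021, 0.066] [ 0.66315614 -0.30845412] 1.8781139
side [0.6981 0.0661] 1.133 [0.141, 0.291] [ 0.64510558 -0.03009068] 1.1334329
side [0.3863 0.6789] 2.82 [0.078, 0.245] [0.37433493 0.50199822] 2.819664
top [ 0.4909 -0.4206] 1.605 [0.13, 0.141] [ 0.48113336 -0.3988564 ] 1.6053927
top [ 0.5766 -0.2731] 2.682 [0.04, 0.06] [ 0.56241985 -0.25882598] 2.6818538
top [ 0.6555 -0.0453] 3.058 [0.063, 0.14] [ 0.63730202 -0.04261169] 3.0584295
turn rz(tool)=0.461 then dx -0.0222 dy 0.0934 dz 0.1001 | q6 1.26
```

```bash
f(){ grep -E "ee_pos|ft|width"|tr '\n' ' ';echo; }
python3 steer.py '0 0 0 0 0 .116;0 0 0 0 0 .116;0 0 0 0 0 .116;0 0 0 0 0 .115;-.007 .031 .03 0 0 0;-.007 .031 .03 0 0 0;-.007 .031 .03 0 0 0;0 0 .03 0 0 0;0 0 0 0 0 0;0 0 0 0 0 0' .06|f
python3 - <<'E'
from h import *
to(.553,-.267,.022,2.575)
for n in("side","top"):
  c=cap(n)
  for b in blobs(c,250,9000,380,450,200,400):
    r=centre(c,b,.013); print(n,np.round(r[0],4),round(r[1],3),r[2])
E
```

```text
ee_pos: [0.5546, -0.2608, 0.1042] ft_force: [0.2, 0.4, 0.4] grip_width: 0.0599 
turn rz(tool)=-0.001 then dx 0.0020 dy 0.0061 dz 0.0822 | q6 1.58
side [ 0.5332 -0.3522] 2.839 [0.027, 0.078]
side [ 0.5629 -0.274 ] 2.581 [0.067, 0.084]
side [0.6719 0.0375] 1.162 [0.034, 0.205]
top [ 0.5466 -0.2747] 2.647 [0.062, 0.068]
```

```bash
f(){ grep -E "ee_pos|ft|width"|tr '\n' ' ';echo; }
python3 steer.py '.002 .006 .01 0 0 0;0 0 .02 0 0 0;0 0 .02 0 0 0;0 0 .015 0 0 0;0 0 .01 0 0 0;0 0 .004 0 0 0;0 0 0 0 0 0;0 0 0 0 0 0;0 0 0 0 0 0'|f
python3 steer.py '0 0 0 0 0 0;0 0 0 0 0 0;0 0 0 0 0 0;0 0 0 0 0 0;0 0 0 0 0 0;0 0 0 0 0 0;0 0 0 0 0 0;0 0 0 0 0 0' 0|f
python3 steer.py '0 0 -.02 0 0 0;0 0 -.04 0 0 0;0 0 -.04 0 0 0;0 0 -.04 0 0 0;0 0 0 0 0 0;0 0 0 0 0 0'|f
python3 -c "
from h import *
to(.5,-.18,.33,1.19); print(st()['eef_rot'])"
```

```text
ee_pos: [0.5545, -0.2695, 0.0274] ft_force: [1.4, 0.0, 0.8] grip_width: 0.06 
ee_pos: [0.5535, -0.269, 0.0261] ft_force: [0.4, -0.1, 0.8] grip_width: 0.016 
ee_pos: [0.5549, -0.2699, 0.169] ft_force: [-0.3, 0.3, -1.6] grip_width: 0.0158 
turn rz(tool)=1.382 then dx -0.0630 dy 0.0844 dz -0.1610 | q6 1.57
[ 3.14152205 -0.00603752 -0.56910976]
```

```bash
f(){ grep -E "ee_pos|ft|width"|tr '\n' ' ';echo; }
python3 steer.py '0 0 -.03 0 0 -.11;0 0 -.03 0 0 -.118;0 0 -.03 0 0 -.118;0 0 -.03 0 0 -.118;0 0 -.03 0 0 -.118;0 0 -.01 0 0 -.118;0 0 0 0 0 -.118;0 0 0 0 0 -.118;0 0 0 0 0 -.118;0 0 0 0 0 -.118'|f
python3 steer.py '0 0 0 0 0 -.118;0 0 0 0 0 -.118;0 0 0 0 0 -.118;0 0 0 0 0 -.118;0 0 0 0 0 -.117;.021 -.028 0 0 0 0;.021 -.028 0 0 0 0;.021 -.028 0 0 0 0;0 0 0 0 0 0;0 0 0 0 0 0'|f
python3 - <<'E'
from h import *
s=st();c=cap("side");p=s["ee_pos"];o=p-np.array([0,0,.0261]);yaw=s["eef_rot"][2];print(p,yaw,"q6",s["joints"][5])
X=np.array([np.cos(yaw),np.sin(yaw),0]);Y=np.array([-np.sin(yaw),np.cos(yaw),0])
e=o-.05*X
for z in(.017,.009,.0): print("z",z,[np.round(proj(c,e+w*Y+np.array([0,0,z])),1) for w in(-.028,-.016,-.009,.009,.016,.028)])
u,v=proj(c,e).astype(int); h=cv2.cvtColor(c["img"],cv2.COLOR_BGR2HSV)
m=cv2.inRange(h,(30,15,60),(90,110,255))
for r in range(v-14,v+9): print(r,''.join('#' if q else '.' for q in m[r,u-32:u+32]), )
print(u-32); cv2.imwrite("pics/lid.png",c["img"])
E
```

```text
ee_pos: [0.5527, -0.2685, 0.3233] ft_force: [0.2, -0.1, -0.6] grip_width: 0.0154 
ee_pos: [0.4973, -0.1778, 0.3247] ft_force: [0.6, -0.6, -0.7] grip_width: 0.0155 
[ 0.49733087 -0.17779615  0.32467284] 1.1934974319461802 q6 -0.09766556387290608
z 0.017 [array([377.3, 191.9]), array([367.9, 191.5]), array([362.4, 191.3]), array([348.4, 190.8]), array([342.9, 190.6]), array([333.6, 190.3])]
z 0.009 [array([376.8, 197. ]), array([367.5, 196.7]), array([362.1, 196.5]), array([348.2, 196. ]), array([342.8, 195.8]), array([333.6, 195.4])]
z 0.0 [array([376.3, 202.7]), array([367.1, 202.3]), array([361.7, 202.1]), array([347.9, 201.6]), array([342.6, 201.4]), array([333.5, 201.1])]
187 .............###########################################......##
188 .............###################################################
189 ............####################################################
190 ............####################################################
191 ............####################################################
192 ............####################################################
19
[... 474 characters left out ...]
######
200 .....#.....................##############..#####################
201 .........................#.##############..#####################
202 ......#...................###############..#####################
203 ..........................###############..#####################
204 .......#...................#...#########...#####################
205 ............................#..............#####################
206 ............................#..............#####################
207 .........#.................................#####################
208 .........##................................#####################
209 ..........#...................#............#####################
322
```

The end facing the side camera has a lug 14 px wide at columns 349–363. That matches the narrow lug (348–362), not the wide one (343–368), so the wide lug is at tool +x and I place at yaw -0.104.

```bash
f(){ grep -E "ee_pos|ft|width"|tr '\n' ' ';echo; }
python3 steer.py '0 0 0 0 0 .118;0 0 0 0 0 .118;0 0 0 0 0 .118;0 0 0 0 0 .118;0 0 0 0 0 .118;0 0 0 0 0 .118;0 0 0 0 0 .118;0 0 0 0 0 .118;0 0 0 0 0 .118;0 0 0 0 0 .118'|f
python3 steer.py '0 0 0 0 0 .117;.0246 -.0305 .01 0 0 0;.0246 -.0305 .01 0 0 0;.0246 -.0305 .01 0 0 0;.0246 -.0305 .02 0 0 0;.0246 -.0305 .02 0 0 0;0 0 .03 0 0 0;0 0 0 0 0 0;0 0 0 0 0 0;0 0 0 0 0 0'|f
python3 -c "
from h import *
to(.635,-.0395,.184,-.104)"
```

```text
ee_pos: [0.4993, -0.1807, 0.3245] ft_force: [1.5, 0.1, -1.4] grip_width: 0.0157 
ee_pos: [0.6347, -0.0449, 0.2286] ft_force: [0.6, 0.2, -1.4] grip_width: 0.0158 
turn rz(tool)=-0.003 then dx -0.0002 dy -0.0055 dz 0.0446 | q6 1.50
```

```bash
f(){ grep -E "ee_pos|ft|width"|tr '\n' ' ';echo; }
python3 steer.py '0 -.0055 .015 0 0 0;0 0 .012 0 0 0;0 0 .006 0 0 0;0 0 .004 0 0 0;0 0 0 0 0 0;0 0 0 0 0 0;0 0 0 0 0 0'|f
python3 steer.py '0 0 .004 0 0 0;0 0 .003 0 0 0;0 0 .002 0 0 0;0 0 .001 0 0 0;0 0 .001 0 0 0;0 0 0 0 0 0;0 0 0 0 0 0;0 0 0 0 0 0'|f
```

```text
ee_pos: [0.6353, -0.0385, 0.1925] ft_force: [0.4, -0.6, -0.9] grip_width: 0.0156 
ee_pos: [0.6353, -0.0381, 0.1824] ft_force: [-2.8, 0.7, 7.9] grip_width: 0.0157
```

```bash
f(){ grep -E "ee_pos|ft"|tr '\n' ' ';echo; }
python3 steer.py '0 0 -.005 0 0 0;0 .0015 -.002 0 0 0;0 0 0 0 0 0;0 0 .003 0 0 0;0 0 .003 0 0 0;0 0 0 0 0 0;0 0 0 0 0 0;0 0 0 0 0 0'|f
python3 steer.py '0 0 -.005 0 0 0;.002 0 -.001 0 0 0;0 0 0 0 0 0;0 0 .003 0 0 0;0 0 .003 0 0 0;0 0 0 0 0 0;0 0 0 0 0 0;0 0 0 0 0 0'|f
```

```text
ee_pos: [0.6342, -0.0396, 0.1813] ft_force: [-1.1, -0.4, 3.9] 
ee_pos: [0.6365, -0.0398, 0.181] ft_force: [-0.5, 0.6, -1.1]
```

Free at 0.181 with no load, so the lug is entering. I'll lower it home.

```bash
f(){ grep -E "ee_pos|ft"|tr '\n' ' ';echo; }
python3 steer.py '0 0 .002 0 0 0;0 0 .0015 0 0 0;0 0 .001 0 0 0;0 0 .001 0 0 0;0 0 .0005 0 0 0;0 0 .0005 0 0 0;0 0 0 0 0 0;0 0 0 0 0 0'|f
```

```text
ee_pos: [0.6373, -0.0399, 0.1763] ft_force: [-0.5, -0.0, 5.9]
```

```bash
f(){ grep -E "ee_pos|ft|width"|tr '\n' ' ';echo; }
python3 steer.py '0 0 .001 0 0 0;0 0 .001 0 0 0;0 0 0 0 0 0;0 0 0 0 0 0'|f
python3 steer.py '0 0 .001 0 0 0;0 0 .001 0 0 0;0 0 0 0 0 0;0 0 0 0 0 0'|f
```

```text
ee_pos: [0.6382, -0.04, 0.1747] ft_force: [1.4, -0.4, 5.2] grip_width: 0.0161 
ee_pos: [0.6385, -0.04, 0.1744] ft_force: [-0.0, -0.4, 12.1] grip_width: 0.0157
```

```bash
f(){ grep -E "ee_pos|ft|width"|tr '\n' ' ';echo; }
python3 steer.py '0 0 -.002 0 0 0;0 0 0 0 0 0;0 0 0 0 0 0;0 0 0 0 0 0;0 0 0 0 0 0;0 0 0 0 0 0;0 0 0 0 0 0' .045|f
python3 steer.py '0 0 -.02 0 0 0;0 0 -.03 0 0 0;0 0 -.03 0 0 0;0 .04 0 0 0 0;0 .04 0 0 0 0;0 .04 0 0 0 0;0 .04 0 0 0 0;0 0 0 0 0 0;0 0 0 0 0 0;0 0 0 0 0 0'|f
python3 - <<'E'
from h import *
a=-.104;X=np.array([np.cos(a),np.sin(a),0]);Y=np.array([-np.sin(a),np.cos(a),0])
c=cap("side"); O=np.array([.6345,-.0395,0]);m=mint(c)
print([np.round(proj(c,O+sx*.05*X+sy*.028*Y+[0,0,z]),1) for sx,sy,z in((-1,-1,.03),(1,-1,.03),(-1,-1,.166),(1,-1,.166))],"bar top",[np.round(proj(c,O+sx*.028*X-.008*Y+[0,0,.198]),1) for sx in(-1,1)])
k,_=cv2.findContours(m[100:290,330:470].copy(),cv2.RETR_EXTERNAL,cv2.CHAIN_APPROX_NONE); k=max(k,key=cv2.contourArea)+[330,100]
print(cv2.approxPolyDP(k,2,True)[:,0].tolist())
cv2.imwrite("pics/s13.png",c["img"])
E
```

```text
ee_pos: [0.6364, -0.0398, 0.1724] ft_force: [-0.3, -0.4, -0.3] grip_width: 0.0451 
ee_pos: [0.6197, -0.1985, 0.2525] ft_force: [-0.1, -0.4, -0.1] grip_width: 0.0453 
[array([368. , 257.4]), array([415. , 250.7]), array([372.7, 202.4]), array([424.6, 195.9])] bar top [array([382.4, 180.3]), array([411.7, 176.8])]
[[410, 170], [409, 174], [382, 177], [381, 185], [366, 188], [361, 240], [365, 254], [369, 258], [415, 251], [425, 193], [419, 188], [423, 186], [419, 187], [412, 180]]
```

The tower's outline matches the prediction: right edge (425,193)→(415,251) and lid bar top near y≈174–177. On to the pedal.

```bash
f(){ grep -E "ee_pos|ft|width"|tr '\n' ' ';echo; }
python3 -c "
from h import *
to(.480,-.022,.10,-.104)"
python3 steer.py '-.03 -.032 0 0 0 0;-.03 -.032 0 0 0 0;-.03 -.032 0 0 0 0;-.03 -.032 0 0 0 0;-.03 -.032 0 0 0 0;0 0 0 0 0 0;0 0 0 0 0 0;0 0 0 0 0 0' 0|f
python3 -c "
from h import *
to(.480,-.022,.06,-.104)"
```

```text
turn rz(tool)=-0.001 then dx -0.1573 dy -0.1604 dz 0.1526 | q6 1.26
ee_pos: [0.4945, -0.0319, 0.2534] ft_force: [0.1, 0.5, -0.3] grip_width: 0.0002 
turn rz(tool)=0.001 then dx -0.0155 dy -0.0084 dz 0.1934 | q6 1.47
```

```bash
f(){ grep -E "ee_pos|ft"|tr '\n' ' ';echo; }
python3 steer.py '-.015 -.008 0 0 0 0;0 0 .04 0 0 0;0 0 .04 0 0 0;0 0 .04 0 0 0;0 0 .035 0 0 0;0 0 .03 0 0 0;0 0 0 0 0 0;0 0 0 0 0 0;0 0 0 0 0 0'|f
python3 steer.py '0 0 .005 0 0 0;0 0 .005 0 0 0;0 0 .005 0 0 0;0 0 .005 0 0 0;0 0 0 0 0 0;0 0 0 0 0 0'|f
```

```text
ee_pos: [0.4821, -0.024, 0.0689] ft_force: [0.5, -0.6, 0.4] 
ee_pos: [0.4802, -0.0234, 0.0481] ft_force: [-1.3, -0.8, 5.4]
```

```bash
f(){ grep -E "ee_pos|ft"|tr '\n' ' ';echo; }
python3 steer.py '0 0 .005 0 0 0;0 0 .005 0 0 0;0 0 .005 0 0 0;0 0 .005 0 0 0;0 0 .003 0 0 0;0 0 .002 0 0 0;0 0 .001 0 0 0;0 0 0 0 0 0;0 0 0 0 0 0'|f
python3 steer.py '0 0 .002 0 0 0;0 0 .001 0 0 0;0 0 0 0 0 0;0 0 0 0 0 0'|f
```

```text
ee_pos: [0.4768, -0.023, 0.0254] ft_force: [-12.8, 0.6, 39.1] 
ee_pos: [0.4769, -0.023, 0.0249] ft_force: [-18.4, 1.1, 60.1]
```

```bash
f(){ grep -E "ee_pos|ft"|tr '\n' ' ';echo; }
python3 steer.py '0 0 -.003 0 0 0;0 0 0 0 0 0;0 0 0 0 0 0;0 0 0 0 0 0;0 0 0 0 0 0;0 0 0 0 0 0;0 0 0 0 0 0;0 0 0 0 0 0'|f
python3 steer.py '0 0 0 0 0 0;0 0 0 0 0 0;0 0 0 0 0 0;0 0 0 0 0 0;0 0 0 0 0 0;0 0 0 0 0 0;0 0 0 0 0 0;0 0 0 0 0 0'|f
python3 steer.py '0 0 -.004 0 0 0;0 0 -.005 0 0 0;0 0 -.005 0 0 0;0 0 -.005 0 0 0;0 0 -.005 0 0 0;0 0 -.01 0 0 0;0 0 -.03 0 0 0;0 0 -.04 0 0 0;0 0 -.04 0 0 0;0 0 0 0 0 0'|f
python3 steer.py '0 0 -.03 0 0 0;-.03 0 0 0 0 0;-.03 0 0 0 0 0;-.03 0 0 0 0 0;0 0 0 0 0 0;0 0 0 0 0 0;0 0 0 0 0 0'|f
python3 - <<'E'
from h import *
c=cap("side");m=mint(c)
k,_=cv2.findContours(m[100:290,330:470].copy(),cv2.RETR_EXTERNAL,cv2.CHAIN_APPROX_NONE); k=max(k,key=cv2.contourArea)+[330,100]
print(cv2.approxPolyDP(k,2,True)[:,0].tolist())
o=cv2.imread("pics/s13.png");d=np.abs(o.astype(int)-c["img"]).max(2)
for n,(x,y,X,Y) in {"tower":(355,165,430,262),"pedal":(295,235,360,275),"box":(345,380,470,480)}.items(): print(n,(d[y:Y,x:X]>40).sum())
E
```

```text
ee_pos: [0.4768, -0.023, 0.0255] ft_force: [-12.4, 0.4, 38.4] 
ee_pos: [0.4768, -0.023, 0.0254] ft_force: [-13.4, 0.9, 38.7] 
ee_pos: [0.4851, -0.0241, 0.173] ft_force: [1.0, -0.8, 0.4] 
ee_pos: [0.3912, -0.0139, 0.1958] ft_force: [0.5, 0.1, 0.4] 
[[410, 170], [409, 174], [382, 177], [381, 185], [366, 188], [361, 240], [365, 254], [369, 258], [415, 251], [425, 196], [419, 188], [425, 186], [419, 187], [412, 180]]
tower 44
pedal 0
box 0
```

The pedal is back up and unchanged from before, and the tower's outline is the same. Handing in.

```bash
python3 -c "
from cell import ctrl
print(ctrl.get_state()['time']); print(ctrl.close_job())"
```

```text
67.6667
the job is handed in; nothing more can be done
None
```

I handed the job in at 67.7 s with the tape measure in the box, all four trays and the lid stacked on the seat, and the pedal pressed to its stop for over a second and back up; the hand-in returned no verdict, but the final camera check showed the tower's outline unchanged and the pedal up.

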